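# Load the tea drying tray and restart the dryer

## Robot

A 6-joint arm with a two-finger parallel gripper is mounted at the origin on the work surface. World frame = base frame: x ahead of the robot, y to its left, z up, the work surface at z = 0. Lengths are in m, angles in rad, forces in N, time in s.
With the tool pointing down it reaches from about 0.275 to 0.875 m from the base axis. Payload 12.5 kg.
Tool frame: the origin (TCP) lies midway between the tips of the shut fingers; the grasp point (between the pads) lies env.grip_depth behind it (env.grip_depth is the distance from the TCP to the grasp point, in m); z points along the fingers, x is the direction in which the jaws open and shut, and the axes are right-handed (so a half turn about z gives the same grasp; the last joint's range is limited). The gripper opens to 85 mm and grips with 20 to 120 N. Pads are 22 mm wide; open, the fingers measure 114 mm over their backs; the gripper's body (76 mm by 85 mm) begins 54 mm behind the grasp point. The pads swing forward as they close: fully open they stand 13 mm farther back than shut.
Start: joints at [1.029, 0.351, 1.652, -0, 1.139, -0.085], TCP at [0.243, 0.494, 0.231] pointing down, gripper open.
Joint ranges: [-2.75, 2.75], [-0.79, 2.1], [0.01, 2.65], [-1.57, 4.71], [0.07, 3.14], [-2.87, 2.87]. Speed limits (rad/s): [2.22, 2.22, 2.79, 3.14, 3.14, 3.14].

## Interface

Orientations are given as a 3x3 rotation matrix whose columns are the frame's x, y, z axes.
In Python, from rig import env gives the robot as it stands.
- The arm moves only by the tool jog_arm, never from a script. Its argument "targets" is a list of rows, each an object of numbers: "claw": the closure, from -1 (fully open) to 1 (shut); "x", "y", "z": the shift along the tool's x, y, z in units of 25 mm (1.0 is 25 mm); "wx", "wy", "wz": the turn, a rotation vector about the tool's x, y, z in units of 5 degrees (1.0 is 5 degrees). A call has 1 to 12 rows; each row shifts and turns the commanded pose from where the row before left it, along the tool's axes as they then stand; what a row does not reach is not made up. A row lasts 1/8 s, in which the tool goes at most 62.5 mm and 10.7 degrees, less where a joint would pass 70% of its speed; a pose out of reach is approached as far as the arm can. A call is refused whole if a number of a shift passes 1 or a number of a turn 1, either way. A call with a gripper value outside its range is refused whole. The fingers move at their own pace and stop on an object; "newtons" is the grip in N (left out, the last holds). Time passes only in rows, so rows that do not move let the fingers close. It gives the time, the measured TCP pose, the force and the opening at its end, in the units of the state.
- env.observe(): the state, without advancing time (a new reading comes with each control period).
- env.read_camera(name): name is "side" or "top"; returns (picture, depth): 400x640x3 uint8, red, green, blue; 400x640 float32, m along the optical axis (not along the pixel's ray), 0 where there is no reading.
- env.camera_params(name): a dict with "fov_y" (degrees; the focal length in pixels is half the picture's height over the tangent of half this angle, whatever the lens; pixels are square), "cx", "cy" (the principal point, pixels), "D" ([k1, k2, p1, p2, k3] as OpenCV has them; the pictures are not rectified), "T" (4x4, takes a point from camera to world coordinates). Camera axes: x right, y down, z forward; pixel columns grow to the right and rows downward; lengths in m; the calibration is good to about 2 mm. A picture is of the moment at which its call begins. camera_params takes no time and is no camera call.
- env.job_done(): hands the job in, once; it reports no verdict.
The state is a dict: "time": time; "q": joint angles; "qvel": joint speeds; "effort": joint torques, N m; "ee_pos": TCP position; "ee_rot": TCP orientation; "wrist_force": force on the tool from outside, world axes, zero at the start; "ft_torque": the same for the moment, N m; "width": finger opening in m.
Only numpy, scipy, OpenCV 4.12 (cv2) and the standard library are available. Lean on these libraries where they do the work, as an engineer would, in place of code of your own. Each camera call takes 0.05 s, during which the arm holds its last target.

## Task

Stop the tea dryer with the round STOP key so that the latched key pops up, then throw the isolator handle over to OFF (towards the robot). Lay every pressed tea tablet flat on the slats inside the drying tray, none touching another, and only then throw the isolator back ON and press the long DRYING key so that it latches and STOP pops up. Leave the caddy, bowl and brush where they are; a tablet that gets knocked out of place at any time must be laid back.

Things in the scene. Friction and masses are not known exactly. Their poses are not given: they have to be found in the camera images.
- tea1: one of two to four identical pressed tea tablets, dark brown-green, 104 mm long (own x axis) with half-round ends, 52 mm wide (y), 28 mm thick, about 0.14 kg, rigid; they lie flat, loose, on the table left of the tray. Origin: centre of the underside, z up. None if this one is absent
- tea2: one of two to four identical pressed tea tablets, dark brown-green, 104 mm long (own x axis) with half-round ends, 52 mm wide (y), 28 mm thick, about 0.14 kg, rigid; they lie flat, loose, on the table left of the tray. Origin: centre of the underside, z up. None if this one is absent
- tea3: one of two to four identical pressed tea tablets, dark brown-green, 104 mm long (own x axis) with half-round ends, 52 mm wide (y), 28 mm thick, about 0.14 kg, rigid; they lie flat, loose, on the table left of the tray. Origin: centre of the underside, z up. None if this one is absent
- tea4: one of two to four identical pressed tea tablets, dark brown-green, 104 mm long (own x axis) with half-round ends, 52 mm wide (y), 28 mm thick, about 0.14 kg, rigid; they lie flat, loose, on the table left of the tray. Origin: centre of the underside, z up. None if this one is absent
- tray_slats (a point): centre of the slatted floor of the fixed wooden drying tray, at the height of the slat tops (40 mm over the table). Clear floor inside the rails 270 mm along this frame's x and 260 mm along y; the rails are 10 mm thick and stand 10 mm above the slats. z up. The slats are close together: a tablet cannot fall through. Four tablets fit, two by two, long sides along x
- key_stop_top (a point): centre of the top face of the STOP key: the round key, 34 mm across, at the left end (own +y) of a row of three white plastic keys on a grey box 110 x 175 mm, 65 mm high, that stands right of the tray (the isolator is the other grey box there; which of the two is nearer varies). Keys are 47 mm apart in a row along this frame's y. The top is 89 mm above the table when up. z up
- key_air_top (a point): centre of the top face of the AIRING key: the small square key, 30 x 30 mm, middle of the row, same height and frame. It is the one latched down at the start
- key_dry_top (a point): centre of the top face of the DRYING key: the long oblong key, 62 mm (x) x 30 mm (y), at the right end (-y) of the row, same height and frame
- key_stop (a joint): STOP key travel, m: 0 up, about 0.011 latched down, 0.014 the bottom of the stroke. Pressed straight down to the bottom (1 to 2 N until the stop; pressed slowly, about 15 mm/s, it does not jolt) and let go, a key rises 3 mm and stays latched; on the way down it frees whichever key was latched, which springs up. A key not pressed beyond 11 mm springs back up, and may leave no key latched
- key_air (a joint): AIRING key travel, m, as for key_stop; starts latched at about 0.011
- key_dry (a joint): DRYING key travel, m, as for key_stop
- handle (a joint): angle of the isolator handle, rad: 0 OFF, leaning 0.65 rad from upright towards the isolator's -x (the robot's side); 1.3 ON, leaning as far to +x (away from the robot); upright at 0.65. Top-heavy: once pushed past upright it falls by itself to the stop on that side. About 1 N at the grip moves it
- isolator_pivot (a point): pivot of the isolator handle, 60 mm above the table, on top of a grey box 100 mm (x) x 90 mm (y) x 50 mm high, right of the tray; this frame's y is the hinge axis, x the swing direction (+x away from the robot), z up; fixed to the box
- handle_grip (a point): centre of the black grip block on the isolator handle, 46 mm wide (along the hinge), 22 mm thick, 36 mm long; 86 mm from the pivot. The steel arm below it is 22 x 12 mm
- handle_tip (a point): the outer end of the grip, 104 mm from the pivot
- caddy: bystander: upright steel tea caddy, 72 mm across, 110 mm high, beyond the tablets. Origin: centre of its underside
- bowl: bystander: white bowl, 84 mm across, 50 mm high, between the tray and the two grey boxes, on the robot's side. Origin: centre of its underside
- brush: bystander: brush 180 mm long lying on the table to the robot's right. Origin: under its middle
There are look-alikes about, which are no part of the job. Leave any blue or white look-alike of the tea2 alone.

How it is judged:
On the way, in this order (a step that is already met when the one before it is completed fails the run):
1. the STOP key is latched down, the other two keys are up, nothing presses them, and the isolator is still ON (value of joint key_stop above 0.0095 m and value of joint each of key_air, key_dry below 0.003 m and contact force between the fingers and key_stop below 0.3 N and contact force between the fingers and key_air below 0.3 N and contact force between the fingers and key_dry below 0.3 N and value of joint handle above 1.15 rad), for 0.2 s.
2. the isolator handle rests at OFF with STOP still latched (value of joint handle below 0.15 rad and value of joint key_stop above 0.0095 m and value of joint each of key_air, key_dry below 0.003 m and contact force between the fingers and key_stop below 0.3 N and contact force between the fingers and key_air below 0.3 N and contact force between the fingers and key_dry below 0.3 N), for 0.2 s.
3. every tablet lies flat on the slats, released, none touching another, with the isolator OFF and STOP latched (all of step 2 and x of tea1 in the frame of tray_slats between -0.12 and 0.12 m and y of tea1 in the frame of tray_slats between -0.125 and 0.125 m and z of tea1 in the frame of tray_slats between -0.006 and 0.006 m and angle between each of tea1, tea2, tea3, tea4's own z axis and vertical below 0.12 rad and linear speed of each of tea1, tea2, tea3, tea4 below 0.03 m/s and contact force between the fingers and tea1 below 0.3 N and x of tea2 in the frame of tray_slats between -0.12 and 0.12 m and y of tea2 in the frame of tray_slats between -0.125 and 0.125 m and z of tea2 in the frame of tray_slats between -0.006 and 0.006 m and contact force between the fingers and tea2 below 0.3 N and x of tea3 in the frame of tray_slats between -0.12 and 0.12 m and y of tea3 in the frame of tray_slats between -0.125 and 0.125 m and z of tea3 in the frame of tray_slats between -0.006 and 0.006 m and contact force between the fingers and tea3 below 0.3 N and x of tea4 in the frame of tray_slats between -0.12 and 0.12 m and y of tea4 in the frame of tray_slats between -0.125 and 0.125 m and z of tea4 in the frame of tray_slats between -0.006 and 0.006 m and contact force between the fingers and tea4 below 0.3 N and contact force between tea1 and tea2 below 0.02 N and contact force between each of tea1, tea2 and tea3 below 0.02 N and contact force between each of tea1, tea2, tea3 and tea4 below 0.02 N), for 0.3 s.
4. the isolator handle rests at ON with STOP still latched (all of step 1), for 0.2 s.
5. the DRYING key is latched down and the other keys are up (value of joint key_dry above 0.0095 m and value of joint each of key_stop, key_air below 0.003 m and contact force between the fingers and key_stop below 0.3 N and contact force between the fingers and key_air below 0.3 N and contact force between the fingers and key_dry below 0.3 N and value of joint handle above 1.15 rad), for 0.2 s.
At the end, for the whole second after the job is handed in: DRYING latched (over 9.5 mm down), STOP and AIRING up (within 3 mm), isolator ON (over 1.15 rad), every tablet flat (0.12 rad, 6 mm) on the slats inside the rails, released, at rest, none touching another; caddy, bowl and brush within 40 mm of where they stood (all of step 5 and x of tea1 in the frame of tray_slats between -0.12 and 0.12 m and y of tea1 in the frame of tray_slats between -0.125 and 0.125 m and z of tea1 in the frame of tray_slats between -0.006 and 0.006 m and angle between each of tea1, tea2, tea3, tea4's own z axis and vertical below 0.12 rad and linear speed of each of tea1, tea2, tea3, tea4 below 0.03 m/s and contact force between the fingers and tea1 below 0.3 N and x of tea2 in the frame of tray_slats between -0.12 and 0.12 m and y of tea2 in the frame of tray_slats between -0.125 and 0.125 m and z of tea2 in the frame of tray_slats between -0.006 and 0.006 m and contact force between the fingers and tea2 below 0.3 N and x of tea3 in the frame of tray_slats between -0.12 and 0.12 m and y of tea3 in the frame of tray_slats between -0.125 and 0.125 m and z of tea3 in the frame of tray_slats between -0.006 and 0.006 m and contact force between the fingers and tea3 below 0.3 N and x of tea4 in the frame of tray_slats between -0.12 and 0.12 m and y of tea4 in the frame of tray_slats between -0.125 and 0.125 m and z of tea4 in the frame of tray_slats between -0.006 and 0.006 m and contact force between the fingers and tea4 below 0.3 N and contact force between tea1 and tea2 below 0.02 N and contact force between each of tea1, tea2 and tea3 below 0.02 N and contact force between each of tea1, tea2, tea3 and tea4 below 0.02 N and not (distance of caddy from where it was at the start of the episode above 0.04 m) and not (distance of bowl from where it was at the start of the episode above 0.04 m) and not (distance of brush from where it was at the start of the episode above 0.04 m)).
It fails at once if caddy, bowl or brush moved more than 40 mm (distance of any of caddy, bowl, brush from where it was at the start of the episode above 0.04 m).
It fails at once if caddy tipped over (angle between caddy's own z axis and vertical above 0.5 rad).
Of tea1, tea2, tea3, tea4 only 2 to 4 are there at a start; the rules pass over those that are not, and their reading is None.
At some moment in a run one of tea1, tea2, tea3, tea4 may be knocked a few centimetres aside while the robot is not near it.
Once in a run the grip may slacken for a moment while it holds something.
It also fails if it takes over 210 s, if anything falls off the work surface, if the arm or the gripper's body presses on something with over 40 N, if the wrist force passes 120 N, or if a joint passes its speed limit or range.

## Working session

There is one attempt and no reset: what is moved stays moved. The work goes in short steps, Python scripts to look and compute and a tool call to move; the robot and the scene stay as the last step left them, time stands still between calls to the robot, and variables do not carry over. Pictures are saved under pics/ and viewed, and the job is handed in when it is done.

Besides the shell and the picture viewer there is one more tool, called after "Call:" as name(argument=value, ...), one argument or row to a line, values as JSON. jog_arm: Moves the arm, as the interface text tells. Its arguments: {"type":"object","properties":{"targets":{"type":"array"},"newtons":{"type":"number"}},"required":["targets"]}

```bash
ls; mkdir -p pics
cat > h.py <<'E'
import numpy as np, cv2
from rig import env
def save(name,tag):
    rgb,d=env.read_camera(name)
    cv2.imwrite(f'pics/{tag}.png',cv2.cvtColor(rgb,cv2.COLOR_RGB2BGR)); np.save(f'pics/{tag}_d.npy',d); np.save(f'pics/{tag}_rgb.npy',rgb)
    return rgb,d
def K(name):
    p=env.camera_params(name); f=200/np.tan(np.radians(p['fov_y'])/2)
    return np.array([[f,0,p['cx']],[0,f,p['cy']],[0,0,1.]]),np.array(p['D'],float),np.array(p['T'])
def cloud(name,d):
    k,D,T=K(name); h,w=d.shape
    uv=np.stack(np.meshgrid(np.arange(w),np.arange(h)),-1).reshape(-1,1,2).astype(np.float64)
    n=cv2.undistortPoints(uv,k,D).reshape(h,w,2)
    P=np.concatenate([n*d[...,None],d[...,None]],-1)
    return P@T[:3,:3].T+T[:3,3]
def ray(name,u,v,z):
    k,D,T=K(name); n=cv2.undistortPoints(np.array([[[u,v]]],float),k,D).ravel()
    r=T[:3,:3]@np.array([n[0],n[1],1]); s=(z-T[2,3])/r[2]; return T[:3,3]+s*r
def proj(name,P):
    k,D,T=K(name); Ti=np.linalg.inv(T)
    return cv2.projectPoints(np.atleast_2d(P).astype(float),cv2.Rodrigues(Ti[:3,:3])[0],Ti[:3,3],k,D)[0].reshape(-1,2)
E
python3 - <<'E'
from h import *
for n in('top','side'):
    save(n,n+'0'); print(n,env.camera_params(n))
print(env.observe(), env.grip_depth)
E
```

```text
pics
top {'fov_y': 49.26372406672728, 'cx': 314.16121537758374, 'cy': 196.9865011699983, 'D': array([0.01466233, 0.        , 0.        , 0.        , 0.        ]), 'T': array([[ 0.00492773, -0.98456082,  0.17497344,  0.25903065],
       [-0.99998146, -0.00422571,  0.00438446,  0.04672568],
       [-0.00357738, -0.1749918 , -0.98456339,  1.56913559],
       [ 0.        ,  0.        ,  0.        ,  1.        ]])}
side {'fov_y': 42.751340994702105, 'cx': 316.8898688168816, 'cy': 194.2212971821806, 'D': array([-0.16109933,  0.        ,  0.        ,  0.        ,  0.        ]), 'T': array([[ 0.77509047, -0.47004243,  0.42224978, -0.08223154],
       [-0.63166594, -0.59257324,  0.49985507, -0.65140639],
       [ 0.01526083, -0.65415371, -0.75620767,  1.15522626],
       [ 0.        ,  0.        ,  0.        ,  1.        ]])}
{'time': 0.1, 'q': array([ 1.02939983e+00,  3.51200319e-01,  1.65234042e+00,  2.12951085e-05,
        1.13907272e+00, -8.46029022e-02]), 'qvel': array([-1.04264130e-03, -1.80441881e-03, -2.51765500e-03,  1.06168543e-03,
       -4.61229230e-05, -1.74284016e-03]), 'effort': array([ 3.09757406e-04, -5.06843090e+01, -2.91875714e+01, -1.54426402e-04,
        2.63813505e-03, -1.70333857e-05]), 'ee_pos': array([0.24241822, 0.4933799 , 0.23080989]), 'ee_rot': array([[ 4.41080451e-01,  8.97467404e-01, -5.42631412e-04],
       [ 8.97466993e-01, -4.41080772e-01, -8.64854731e-04],
       [-1.01552321e-03, -1.05523267e-04, -9.99999479e-01]]), 'wrist_force': array([ 0.58622898,  0.84040638, -0.62406144]), 'ft_torque': array([-0.04309359, -0.04590718, -0.04939239]), 'width': 0.08526678632371337} 0.0187
```

View pics/top0.png

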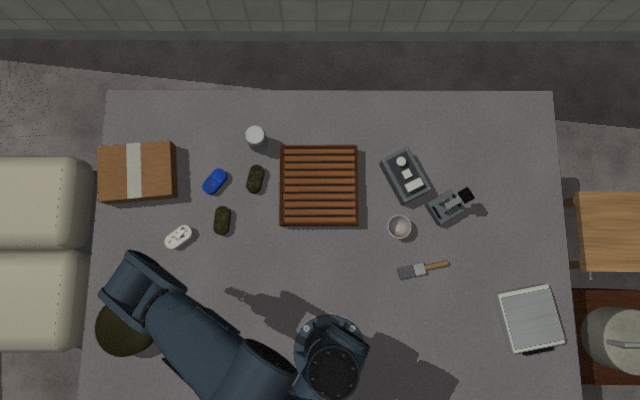

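View pics/side0.png

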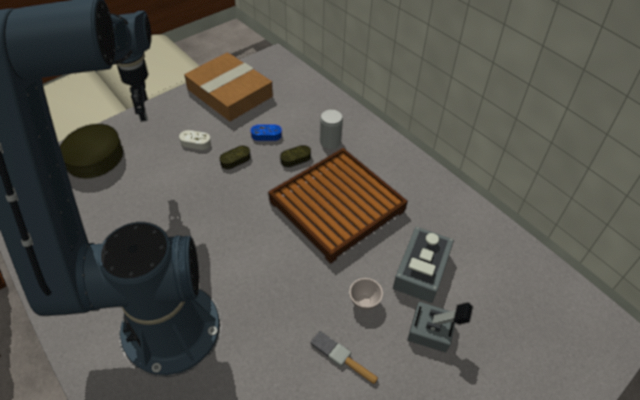

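Top view: two dark tablets at (255,179) and (222,220); blue look-alike at (214,181), white one at (178,237), and a big dark round thing at (125,325). The tray is at (319,186), the keys at (401–415,160–186) and the handle at (465,195), leaning away. Enlarging to confirm and measure.

Run:
```python
from h import *
rgb=np.load('pics/top0_rgb.npy');d=np.load('pics/top0_d.npy')
a=cv2.resize(rgb[140:260,160:290],None,fx=3,fy=3,interpolation=cv2.INTER_CUBIC)
b=cv2.resize(rgb[140:260,370:500],None,fx=3,fy=3,interpolation=cv2.INTER_CUBIC)
cv2.imwrite('pics/crop0.png',cv2.cvtColor(np.hstack([a,b]),cv2.COLOR_RGB2BGR))
P=cloud('top',d)
for n,c in dict(table=(300,260),slat=(319,186),blue=(214,181),white=(178,240),caddy=(255,132),bowl=(399,226),brush=(420,270)).items(): print(n,P[c[1],c[0]].round(4))
s=np.load('pics/side0_d.npy'); S=cloud('side',s); print('side table',S[200,220].round(4),'round',S[145,95].round(3))
for nm,PP,im in(('top',P,rgb),('side',S,np.load('pics/side0_rgb.npy'))):
    m=(im.max(-1)<70)&(PP[...,2]>.015)&(PP[...,2]<.045)&(PP[...,1]>.1)&(PP[...,0]>.2)
    n,l,st,ce=cv2.connectedComponentsWithStats(m.astype(np.uint8))
    for i in range(1,n):
        if st[i,4]<40: continue
        q=PP[l==i]; q=q[abs(q[:,2]-np.median(q[:,2]))<.006]
        r=cv2.minAreaRect((q[:,:2]*1000).astype(np.float32)); print(nm,ce[i].round(1),st[i,4],r,q[:,2].mean().round(4))
```

```text
table [ 0.31    0.1033 -0.0072]
slat [0.5712 0.0364 0.0381]
blue [0.5908 0.4165 0.0244]
white [0.3768 0.5327 0.0284]
caddy [0.7501 0.2618 0.1032]
bowl [ 0.4329 -0.2526  0.0008]
brush [ 0.2767 -0.3173  0.0213]
side table [ 0.324   0.275  -0.0021] round [0.103 0.641 0.085]
top [260.5 147.2] 52 ((717.0970458984375, 247.58535766601562), (12.165263175964355, 53.89859390258789), 29.58622932434082) 0.0306
top [155.6 183.8] 268 ((563.0615234375, 634.0459594726562), (154.55271911621094, 318.0555419921875), 43.97626876831055) 0.0286
top [287.  153.9] 48 ((689.094970703125, 153.99114990234375), (48.89625549316406, 101.45790100097656), 48.93146514892578) 0.04
top [254.8 178.3] 367 ((601.1588745117188, 268.9363098144531), (52.115840911865234, 99.03356170654297), 78.23550415039062) 0.0277
top [221.6 220.1] 397 ((448.7933654785156, 382.71636962890625), (52.845985412597656, 100.99432373046875), 89.38349151611328) 0.0275
side [231.  101.6] 532 ((563.0352172851562, 630.0984497070312), (152.714599609375, 312.53076171875), 43.8074951171875) 0.0299
side [336.6 140.9] 50 ((739.114990234375, 228.81614685058594), (7.241270065307617, 31.792858123779297), 84.71246337890625) 0.0289
side [295.1 154.5] 404 ((600.1749267578125, 268.0299072265625), (55.925987243652344, 101.54202270507812), 80.40682220458984) 0.0274
side [234.6 155.7] 405 ((447.33203125, 381.1315612792969), (55.479122161865234, 102.63359069824219), 85.55229187011719) 0.028
side [307.3 173.2] 172 ((579.3333129882812, 167.22740173339844), (268.2279052734375, 12.614006042480469), 0.5788607597351074) 0.0407
side [276.1 204.3] 95 ((430.43145751953125, 134.70797729492188), (4.079586029052734, 69.09485626220703), 1.4672231674194336) 0.0282
```

View pics/crop0.png

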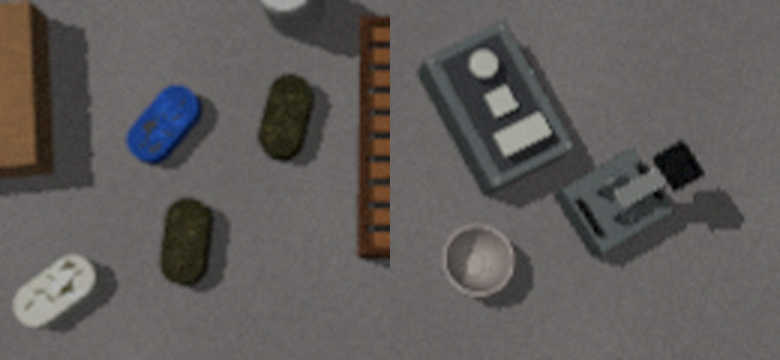

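```bash
cat > meas.py <<'E'
from h import *
def keys(tag,names=('top','side')):
    for nm in names:
        im=np.load(f'pics/{nm}{tag}_rgb.npy').astype(int); P=cloud(nm,np.load(f'pics/{nm}{tag}_d.npy'))
        m=(im.min(-1)>130)&(P[...,2]>.068)&(P[...,2]<.1)&(P[...,1]<-.15)&(P[...,1]>-.4)&(P[...,0]>.3)
        n,l,st,ce=cv2.connectedComponentsWithStats(m.astype(np.uint8))
        for i in range(1,n):
            if st[i,4]<15: continue
            q=P[l==i]; z=np.median(q[:,2]); q=q[abs(q[:,2]-z)<.004]
            r=cv2.minAreaRect((q[:,:2]*1000).astype(np.float32)); c=q.mean(0)
            print(nm,'key px',ce[i].round(1),st[i,4],'z',z.round(4),np.array(r[0]).round(1),np.array(r[1]).round(1),round(r[2],1),'mean',c.round(4),'ray@z',ray(nm,*ce[i],z).round(4))
def teas(tag,names=('top','side')):
    for nm in names:
        im=np.load(f'pics/{nm}{tag}_rgb.npy').astype(int); P=cloud(nm,np.load(f'pics/{nm}{tag}_d.npy'))
        m=(im.max(-1)<75)&(im[...,0]-im[...,2]>4)&(im[...,1]-im[...,2]>4)&(P[...,2]>.015)&(P[...,2]<.085)&(P[...,1]>-.2)&(P[...,0]>.2)
        n,l,st,ce=cv2.connectedComponentsWithStats(m.astype(np.uint8))
        for i in range(1,n):
            if st[i,4]<100: continue
            q=P[l==i]; z=np.median(q[:,2]); q=q[abs(q[:,2]-z)<.006]
            r=cv2.minAreaRect((q[:,:2]*1000).astype(np.float32)); b=cv2.boxPoints(r); e=[b[1]-b[0],b[2]-b[1]]; e=max(e,key=np.linalg.norm)
            a=np.degrees(np.arctan2(e[1],e[0])); a=(a+90)%180-90
            w,V=np.linalg.eigh(np.cov(q[:,:2].T)); v=V[:,1]; pa=(np.degrees(np.arctan2(v[1],v[0]))+90)%180-90
            print(nm,'tea px',ce[i].round(1),st[i,4],'z',z.round(4),'ctr',np.array(r[0]).round(1),'size',np.array(r[1]).round(1),'rect ang',a.round(1),'pca',pa.round(1))
E
python3 - <<'E'
from meas import *
keys('0'); teas('0')
for nm,reg in(('top',(425,480,185,230)),('side',(405,475,295,355))):
    im=np.load(f'pics/{nm}0_rgb.npy').astype(int); P=cloud(nm,np.load(f'pics/{nm}0_d.npy'))
    M=np.zeros(P.shape[:2],bool); M[reg[2]:reg[3],reg[0]:reg[1]]=1
    g=M&(im.max(-1)<40)&(P[...,2]>.09); q=P[g]; print(nm,'grip',len(q),q.mean(0).round(4),q.min(0).round(3),q.max(0).round(3))
    b=M&(P[...,2]>.042)&(P[...,2]<.056); q=P[b]; r=cv2.minAreaRect((q[:,:2]*1000).astype(np.float32)); print('box',r,np.median(q[:,2]))
    # key box top
    k=(P[...,2]>.055)&(P[...,2]<.072)&(P[...,1]<-.15)&(P[...,1]>-.4)&(P[...,0]>.45)
    q=P[k]; print('kbox',cv2.minAreaRect((q[:,:2]*1000).astype(np.float32)),np.median(q[:,2]))
    # tray
    t=(P[...,2]>.044)&(P[...,2]<.06)&(P[...,1]<.22)&(P[...,1]>-.14)&(P[...,0]>.4)&(im[...,0]>im[...,2]+15)
    q=P[t]; print('tray',cv2.minAreaRect((q[:,:2]*1000).astype(np.float32)),np.median(q[:,2]))
E
```

```text
top key px [400.8 160.6] 57 z 0.0893 [ 651.9 -248.5] [27.2 26.4] 43.1 mean [ 0.6523 -0.2485  0.0895] ray@z [ 0.6523 -0.2488  0.0893]
top key px [406.6 173.2] 58 z 0.0778 [ 609.9 -269.6] [25.7 26.2] 26.0 mean [ 0.6105 -0.2693  0.0781] ray@z [ 0.6099 -0.2699  0.0778]
top key px [413.7 184.2] 127 z 0.0876 [ 569.1 -291.4] [25.  58.7] 26.7 mean [ 0.5688 -0.2916  0.0877] ray@z [ 0.5689 -0.2912  0.0876]
side key px [431.7 237.7] 98 z 0.0896 [ 652.5 -250.1] [30.8 31. ] 10.1 mean [ 0.6526 -0.2488  0.0896] ray@z [ 0.6524 -0.2489  0.0896]
side key px [426.1 254.1] 103 z 0.0788 [ 610.5 -270.4] [27.8 29.9] 33.4 mean [ 0.6098 -0.2708  0.0788] ray@z [ 0.61   -0.271   0.0788]
side key px [421.8 265.9] 231 z 0.0889 [ 569.3 -292.5] [30.  59.6] 28.3 mean [ 0.5693 -0.2927  0.0889] ray@z [ 0.5689 -0.2921  0.0889]
top tea px [156.4 182.1] 415 z 0.0375 ctr [565.9 627.3] size [147.8 309.3] rect ang -44.5 pca -54.4
top tea px [317.2 182.9] 979 z 0.0475 ctr [577.1  37.7] size [288.8 279.8] rect ang 0.3 pca -83.1
top tea px [254.8 178.1] 365 z 0.0277 ctr [602.2 268.7] size [ 52.1 101.2] rect ang -11.8 pca -12.
[... 834 characters left out ...]
375, -299.6368408203125), (285.72308349609375, 125.70307159423828), 32.47710037231445) 0.06429177694880917
tray ((576.8995971679688, 37.58728790283203), (289.5238952636719, 279.5763854980469), 0.24591070413589478) 0.04787574957686669
side grip 270 [ 0.5164 -0.4574  0.1426] [-0.082 -0.651  0.119] [ 0.546 -0.435  1.155]
box ((512.1547241210938, -401.9638366699219), (125.3740463256836, 100.39239501953125), 30.6770076751709) 0.049422963369934014
kbox ((1032.4251708984375, -280.707275390625), (1153.4410400390625, 248.45126342773438), 0.5221561789512634) 0.0653593161633449
tray ((576.3609619140625, 38.50401306152344), (296.41619873046875, 286.1083068847656), 0.2867770195007324) 0.04873183352497934
```

```bash
cat >> h.py <<'E'
def go(x,y,z,yaw=None):
    "delta in tool units to reach world tcp; yaw=wanted tool-x heading deg"
    o=env.observe(); R=np.array(o['ee_rot']); p=np.array(o['ee_pos'])
    cy=np.degrees(np.arctan2(R[1,0],R[0,0]))
    print('t',round(o['time'],2),'tcp',p.round(4),'yaw',cy.round(2),'tilt',R[:,2].round(4),'F',np.round(o['wrist_force'],1),'w',round(o['width'],4))
    print('tool units',((R.T@(np.array([x,y,z])-p))/.025).round(2))
    if yaw is not None: print('wz units',-((yaw-cy+90)%180-90)/5)
E
python3 - <<'E'
from h import *
o=env.observe()
for nm in('top','side'):
    im=np.load(f'pics/{nm}0_rgb.npy').astype(int); P=cloud(nm,np.load(f'pics/{nm}0_d.npy'))
    b=(P[...,2]>.046)&(P[...,2]<.053)&(P[...,1]<-.3)&(P[...,1]>-.48)&(P[...,0]>.35)&(P[...,0]<.6)&(im.max(-1)<140)
    q=P[b][:,:2]
    for a in (-66,-63,-60,-57,-54):
        t=np.radians(a); ex=np.array([np.cos(t),np.sin(t)]); ey=np.array([-ex[1],ex[0]])
        u=q@ex;v=q@ey; lo=np.percentile(u,[2,98]);lv=np.percentile(v,[2,98]); c=ex*lo.mean()+ey*lv.mean()
        print(nm,a,np.ptp(lo).round(4),np.ptp(lv).round(4),c.round(4),len(q))
k,D,T=K('top'); print(env.observe()['time'])
E
```

```text
top -66 0.0944 0.0927 [ 0.4975 -0.406 ] 326
top -63 0.094 0.0898 [ 0.4975 -0.4072] 326
top -60 0.094 0.0886 [ 0.4975 -0.4076] 326
top -57 0.0939 0.0885 [ 0.4969 -0.4075] 326
top -54 0.0956 0.09 [ 0.4971 -0.4077] 326
side -66 0.104 0.1208 [ 0.5104 -0.4012] 801
side -63 0.0995 0.1224 [ 0.512  -0.4007] 801
side -60 0.0971 0.1243 [ 0.513  -0.3998] 801
side -57 0.0958 0.1265 [ 0.5128 -0.398 ] 801
side -54 0.0953 0.1293 [ 0.5121 -0.3958] 801
0.1
```

Call:
jog_arm(
  targets=[
    {"wz": 1, "claw": 1},
    {"wz": 1, "claw": 1},
    {"wz": 1, "claw": 1},
    {"wz": 1, "claw": 1},
    {"wz": 1, "claw": 1},
    {"wz": 1, "claw": 1},
    {"wz": 1, "claw": 1},
    {"claw": 1},
  ],
)

```text
validation failed for argument at $.ta...
```

```bash
python3 -c "
from h import *
go(.6523,-.2488,.2)"
```

```text
t 0.1 tcp [0.2424 0.4934 0.2308] yaw 63.83 tilt [-5.e-04 -9.e-04 -1.e+00] F [ 0.6  0.8 -0.6] w 0.0853
tool units [-19.41  27.81   1.25]
```

Call:
jog_arm(
  targets=[
    {"claw": 1, "x": 0, "y": 0, "z": 0, "wx": 0, "wy": 0, "wz": 1},
    {"claw": 1, "x": 0, "y": 0, "z": 0, "wx": 0, "wy": 0, "wz": 1},
    {"claw": 1, "x": 0, "y": 0, "z": 0, "wx": 0, "wy": 0, "wz": 1},
    {"claw": 1, "x": 0, "y": 0, "z": 0, "wx": 0, "wy": 0, "wz": 1},
    {"claw": 1, "x": 0, "y": 0, "z": 0, "wx": 0, "wy": 0, "wz": 1},
    {"claw": 1, "x": 0, "y": 0, "z": 0, "wx": 0, "wy": 0, "wz": 1},
    {"claw": 1, "x": 0, "y": 0, "z": 0, "wx": 0, "wy": 0, "wz": 1},
    {"claw": 1, "x": 0, "y": 0, "z": 0, "wx": 0, "wy": 0, "wz": 0},
  ],
)

```text
time: 1.1
ee_pos: [0.2425, 0.4935, 0.231]
ee_rot: [[0.876, 0.483, -0.0], [0.483, -0.876, -0.0], [-0.0, 0.0, -1.0]]
wrist_force: [-0.9, 0.7, 0.3]
width: 0.0
```

```bash
python3 -c "
from h import *
go(.6523,-.2488,.2)"
```

```text
t 1.1 tcp [0.2425 0.4935 0.231 ] yaw 28.86 tilt [-3.e-04 -5.e-04 -1.e+00] F [-0.9  0.7  0.3] w 0.0
tool units [3.000e-02 3.392e+01 1.250e+00]
```

Call:
jog_arm(
  targets=[
    {"claw": 1, "x": 0, "y": 1, "z": 0, "wx": 0, "wy": 0, "wz": 0},
    {"claw": 1, "x": 0, "y": 1, "z": 0, "wx": 0, "wy": 0, "wz": 0},
    {"claw": 1, "x": 0, "y": 1, "z": 0, "wx": 0, "wy": 0, "wz": 0},
    {"claw": 1, "x": 0, "y": 1, "z": 0, "wx": 0, "wy": 0, "wz": 0},
    {"claw": 1, "x": 0, "y": 1, "z": 0, "wx": 0, "wy": 0, "wz": 0},
    {"claw": 1, "x": 0, "y": 1, "z": 0, "wx": 0, "wy": 0, "wz": 0},
    {"claw": 1, "x": 0, "y": 1, "z": 0, "wx": 0, "wy": 0, "wz": 0},
    {"claw": 1, "x": 0, "y": 1, "z": 0, "wx": 0, "wy": 0, "wz": 0},
    {"claw": 1, "x": 0, "y": 1, "z": 0, "wx": 0, "wy": 0, "wz": 0},
    {"claw": 1, "x": 0, "y": 1, "z": 0, "wx": 0, "wy": 0, "wz": 0},
    {"claw": 1, "x": 0, "y": 1, "z": 0, "wx": 0, "wy": 0, "wz": 0},
    {"claw": 1, "x": 0, "y": 1, "z": 0, "wx": 0, "wy": 0, "wz": 0},
  ],
)

```text
time: 2.6
ee_pos: [0.3875, 0.23, 0.2312]
ee_rot: [[0.875, 0.484, -0.0], [0.484, -0.875, -0.0], [-0.0, -0.0, -1.0]]
wrist_force: [-0.4, 0.5, -0.4]
width: 0.0
```

Call:
jog_arm(
  targets=[
    {"claw": 1, "x": 0, "y": 1, "z": 0, "wx": 0, "wy": 0, "wz": 0},
    {"claw": 1, "x": 0, "y": 1, "z": 0, "wx": 0, "wy": 0, "wz": 0},
    {"claw": 1, "x": 0, "y": 1, "z": 0, "wx": 0, "wy": 0, "wz": 0},
    {"claw": 1, "x": 0, "y": 1, "z": 0, "wx": 0, "wy": 0, "wz": 0},
    {"claw": 1, "x": 0, "y": 1, "z": 0, "wx": 0, "wy": 0, "wz": 0},
    {"claw": 1, "x": 0, "y": 1, "z": 0, "wx": 0, "wy": 0, "wz": 0},
    {"claw": 1, "x": 0, "y": 1, "z": 0, "wx": 0, "wy": 0, "wz": 0},
    {"claw": 1, "x": 0, "y": 1, "z": 0, "wx": 0, "wy": 0, "wz": 0},
    {"claw": 1, "x": 0, "y": 1, "z": 0, "wx": 0, "wy": 0, "wz": 0},
    {"claw": 1, "x": 0, "y": 1, "z": 0, "wx": 0, "wy": 0, "wz": 0},
    {"claw": 1, "x": 0, "y": 1, "z": 0, "wx": 0, "wy": 0, "wz": 0},
    {"claw": 1, "x": 0, "y": 1, "z": 0, "wx": 0, "wy": 0, "wz": 0},
  ],
)

```text
time: 4.1
ee_pos: [0.5321, -0.0328, 0.2312]
ee_rot: [[0.875, 0.484, -0.0], [0.484, -0.875, 0.0], [-0.0, -0.0, -1.0]]
wrist_force: [0.2, 0.0, 0.2]
width: -0.0001
```

Call:
jog_arm(
  targets=[
    {"claw": 1, "x": 0, "y": 1, "z": 0, "wx": 0, "wy": 0, "wz": 0},
    {"claw": 1, "x": 0, "y": 1, "z": 0, "wx": 0, "wy": 0, "wz": 0},
    {"claw": 1, "x": 0, "y": 1, "z": 0, "wx": 0, "wy": 0, "wz": 0},
    {"claw": 1, "x": 0, "y": 1, "z": 0, "wx": 0, "wy": 0, "wz": 0},
    {"claw": 1, "x": 0, "y": 1, "z": 0, "wx": 0, "wy": 0, "wz": 0},
    {"claw": 1, "x": 0, "y": 1, "z": 0, "wx": 0, "wy": 0, "wz": 0},
    {"claw": 1, "x": 0, "y": 1, "z": 0, "wx": 0, "wy": 0, "wz": 0},
    {"claw": 1, "x": 0, "y": 1, "z": 0, "wx": 0, "wy": 0, "wz": 0},
    {"claw": 1, "x": 0, "y": 1, "z": 0, "wx": 0, "wy": 0, "wz": 0},
    {"claw": 1, "x": 0, "y": 0.9, "z": 0, "wx": 0, "wy": 0, "wz": 0},
    {"claw": 1, "x": 0, "y": 0, "z": 0, "wx": 0, "wy": 0, "wz": 0},
  ],
)

```text
time: 5.48
ee_pos: [0.6513, -0.2502, 0.2305]
ee_rot: [[0.876, 0.482, -0.001], [0.482, -0.876, 0.0], [-0.0, -0.0, -1.0]]
wrist_force: [0.7, 1.5, -0.2]
width: -0.0001
```

```bash
python3 -c "
from h import *
go(.6523,-.2488,.094)"
```

```text
t 5.47 tcp [ 0.6513 -0.2502  0.2305] yaw 28.82 tilt [-6.e-04  1.e-04 -1.e+00] F [ 0.7  1.5 -0.2] w -0.0001
tool units [ 0.06 -0.03  5.46]
```

Call:
jog_arm(
  targets=[
    {"claw": 1, "x": 0.06, "y": 0, "z": 1, "wx": 0, "wy": 0, "wz": 0},
    {"claw": 1, "x": 0, "y": 0, "z": 1, "wx": 0, "wy": 0, "wz": 0},
    {"claw": 1, "x": 0, "y": 0, "z": 1, "wx": 0, "wy": 0, "wz": 0},
    {"claw": 1, "x": 0, "y": 0, "z": 1, "wx": 0, "wy": 0, "wz": 0},
    {"claw": 1, "x": 0, "y": 0, "z": 0.8, "wx": 0, "wy": 0, "wz": 0},
    {"claw": 1, "x": 0, "y": 0, "z": 0.5, "wx": 0, "wy": 0, "wz": 0},
    {"claw": 1, "x": 0, "y": 0, "z": 0, "wx": 0, "wy": 0, "wz": 0},
    {"claw": 1, "x": 0, "y": 0, "z": 0, "wx": 0, "wy": 0, "wz": 0},
  ],
)

```text
time: 6.48
ee_pos: [0.653, -0.2483, 0.0997]
ee_rot: [[0.876, 0.482, 0.001], [0.482, -0.876, -0.001], [0.001, 0.001, -1.0]]
wrist_force: [0.0, -0.1, 0.7]
width: -0.0001
```

Call:
jog_arm(
  targets=[
    {"claw": 1, "x": 0, "y": 0, "z": 0.08, "wx": 0, "wy": 0, "wz": 0},
    {"claw": 1, "x": 0, "y": 0, "z": 0.08, "wx": 0, "wy": 0, "wz": 0},
    {"claw": 1, "x": 0, "y": 0, "z": 0.08, "wx": 0, "wy": 0, "wz": 0},
    {"claw": 1, "x": 0, "y": 0, "z": 0.08, "wx": 0, "wy": 0, "wz": 0},
    {"claw": 1, "x": 0, "y": 0, "z": 0.08, "wx": 0, "wy": 0, "wz": 0},
    {"claw": 1, "x": 0, "y": 0, "z": 0.08, "wx": 0, "wy": 0, "wz": 0},
    {"claw": 1, "x": 0, "y": 0, "z": 0.08, "wx": 0, "wy": 0, "wz": 0},
  ],
)

```text
time: 7.35
ee_pos: [0.6525, -0.2481, 0.0848]
ee_rot: [[0.876, 0.482, 0.0], [0.482, -0.876, -0.0], [0.0, 0.0, -1.0]]
wrist_force: [-0.8, 0.4, 1.6]
width: -0.0001
```

Call:
jog_arm(
  targets=[
    {"claw": 1, "x": 0, "y": 0, "z": 0.08, "wx": 0, "wy": 0, "wz": 0},
    {"claw": 1, "x": 0, "y": 0, "z": 0.08, "wx": 0, "wy": 0, "wz": 0},
    {"claw": 1, "x": 0, "y": 0, "z": 0.08, "wx": 0, "wy": 0, "wz": 0},
    {"claw": 1, "x": 0, "y": 0, "z": 0.08, "wx": 0, "wy": 0, "wz": 0},
    {"claw": 1, "x": 0, "y": 0, "z": 0.04, "wx": 0, "wy": 0, "wz": 0},
  ],
)

```text
time: 7.98
ee_pos: [0.6525, -0.2482, 0.0756]
ee_rot: [[0.876, 0.482, -0.0], [0.482, -0.876, 0.0], [-0.0, -0.0, -1.0]]
wrist_force: [-0.9, 0.1, 0.7]
width: 0.0003
```

Call:
jog_arm(
  targets=[
    {"claw": 1, "x": 0, "y": 0, "z": 0.04, "wx": 0, "wy": 0, "wz": 0},
  ],
)

```text
time: 8.1
ee_pos: [0.6526, -0.2481, 0.075]
ee_rot: [[0.876, 0.482, 0.0], [0.482, -0.876, -0.0], [0.0, 0.0, -1.0]]
wrist_force: [-2.2, 1.4, 7.2]
width: -0.0001
```

Call:
jog_arm(
  targets=[
    {"claw": 1, "x": 0, "y": 0, "z": 0.04, "wx": 0, "wy": 0, "wz": 0},
  ],
)

```text
time: 8.22
ee_pos: [0.6527, -0.2482, 0.075]
ee_rot: [[0.876, 0.482, 0.0], [0.482, -0.876, -0.0], [0.0, 0.0, -1.0]]
wrist_force: [-5.9, 2.4, 15.2]
width: 0.0003
```

Bottom reached. Raise slowly, then clear so I can look.

Call:
jog_arm(
  targets=[
    {"claw": 1, "x": 0, "y": 0, "z": -0.1, "wx": 0, "wy": 0, "wz": 0},
    {"claw": 1, "x": 0, "y": 0, "z": -0.1, "wx": 0, "wy": 0, "wz": 0},
    {"claw": 1, "x": 0, "y": 0, "z": -0.2, "wx": 0, "wy": 0, "wz": 0},
    {"claw": 1, "x": 0, "y": 0, "z": -1, "wx": 0, "wy": 0, "wz": 0},
    {"claw": 1, "x": 0, "y": 0, "z": -1, "wx": 0, "wy": 0, "wz": 0},
    {"claw": 1, "x": 0, "y": 0, "z": -1, "wx": 0, "wy": 0, "wz": 0},
    {"claw": 1, "x": 0, "y": 0, "z": -1, "wx": 0, "wy": 0, "wz": 0},
    {"claw": 1, "x": 0, "y": 0, "z": 0, "wx": 0, "wy": 0, "wz": 0},
  ],
)

```text
time: 9.22
ee_pos: [0.6533, -0.2485, 0.1859]
ee_rot: [[0.876, 0.482, 0.003], [0.482, -0.876, -0.002], [0.002, 0.003, -1.0]]
wrist_force: [0.1, 0.4, -0.9]
width: 0.0004
```

Run:
```python
from meas import *
for n in('top','side'): save(n,n+'1')
keys('1'); 
ex=np.array([np.cos(np.radians(-59)),np.sin(np.radians(-59))]); p=np.array([.4972,-.4075])+.1*ex
print(p); go(*p,.20)
```

```text
side key px [431.  240.3] 115 z 0.0783 [ 652.1 -249.2] [32.5 32.8] 89.1 mean [ 0.6522 -0.2488  0.0784] ray@z [ 0.6526 -0.2491  0.0783]
side key px [426.6 251.6] 122 z 0.0889 [ 610.2 -270.2] [30.8 30.5] 25.3 mean [ 0.6099 -0.2701  0.0889] ray@z [ 0.6101 -0.2702  0.0889]
side key px [421.7 266.1] 256 z 0.0889 [ 568.3 -292.9] [32.3 61.3] 27.4 mean [ 0.568  -0.2927  0.0889] ray@z [ 0.5683 -0.2926  0.0889]
[ 0.54870381 -0.49321673]
t 9.32 tcp [ 0.6522 -0.248   0.1831] yaw 28.83 tilt [-7.e-04  3.e-04 -1.e+00] F [-0.3  0.2 -0.7] w 0.0003
tool units [-8.36  6.6  -0.68]
```

View pics/side1.png

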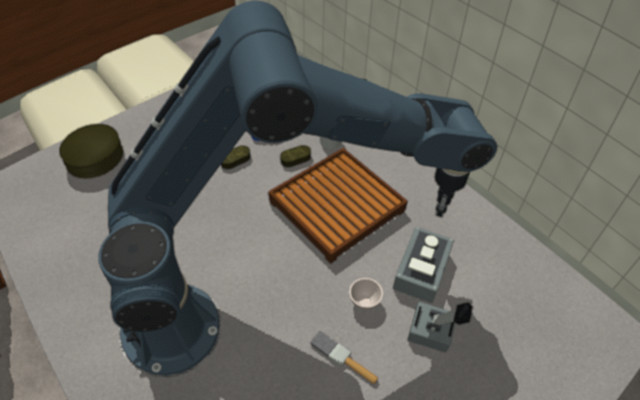

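View pics/top1.png

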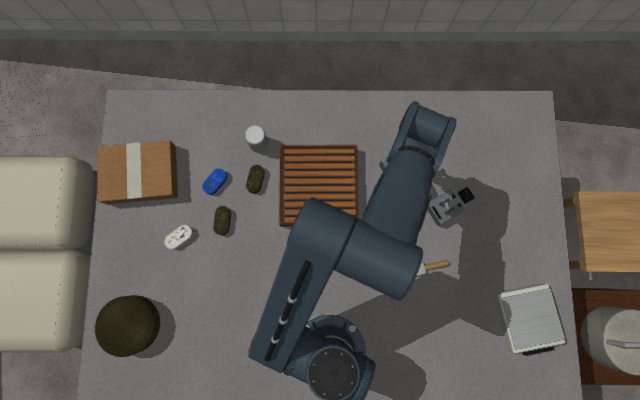

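STOP is latched (78 mm), the other keys are up (89 mm); the cleared left side shows only the two dark tablets (255,179), (222,220). Next, behind the handle grip.

Call:
jog_arm(
  targets=[
    {"claw": 1, "x": -0.93, "y": 0.73, "z": -0.1, "wx": 0, "wy": 0, "wz": 0},
    {"claw": 1, "x": -0.93, "y": 0.73, "z": -0.1, "wx": 0, "wy": 0, "wz": 0},
    {"claw": 1, "x": -0.93, "y": 0.73, "z": -0.1, "wx": 0, "wy": 0, "wz": 0},
    {"claw": 1, "x": -0.93, "y": 0.73, "z": -0.1, "wx": 0, "wy": 0, "wz": 0},
    {"claw": 1, "x": -0.93, "y": 0.73, "z": -0.1, "wx": 0, "wy": 0, "wz": 0},
    {"claw": 1, "x": -0.93, "y": 0.73, "z": -0.1, "wx": 0, "wy": 0, "wz": 0},
    {"claw": 1, "x": -0.93, "y": 0.73, "z": 0, "wx": 0, "wy": 0, "wz": 0},
    {"claw": 1, "x": -0.93, "y": 0.73, "z": 0, "wx": 0, "wy": 0, "wz": 0},
    {"claw": 1, "x": -0.93, "y": 0.76, "z": 0, "wx": 0, "wy": 0, "wz": 0},
    {"claw": 1, "x": 0, "y": 0, "z": 0, "wx": 0, "wy": 0, "wz": 0},
    {"claw": 1, "x": 0, "y": 0, "z": 0, "wx": 0, "wy": 0, "wz": 0},
  ],
)

```text
time: 10.7
ee_pos: [0.5488, -0.4928, 0.1977]
ee_rot: [[0.876, 0.482, -0.001], [0.482, -0.876, 0.001], [-0.0, -0.002, -1.0]]
wrist_force: [0.1, -0.4, -0.6]
width: 0.0001
```

```bash
python3 -c "
from h import *
go(.5487,-.4932,.118)"
```

```text
t 10.7 tcp [ 0.5488 -0.4928  0.1977] yaw 28.84 tilt [-0.001   0.0014 -1.    ] F [ 0.1 -0.4 -0.6] w 0.0001
tool units [-0.01  0.02  3.19]
```

Call:
jog_arm(
  targets=[
    {"claw": 1, "x": 0, "y": 0, "z": 0.8, "wx": 0, "wy": 0, "wz": 0},
    {"claw": 1, "x": 0, "y": 0, "z": 0.8, "wx": 0, "wy": 0, "wz": 0},
    {"claw": 1, "x": 0, "y": 0, "z": 0.8, "wx": 0, "wy": 0, "wz": 0},
    {"claw": 1, "x": 0, "y": 0, "z": 0.8, "wx": 0, "wy": 0, "wz": 0},
    {"claw": 1, "x": 0, "y": 0, "z": 0, "wx": 0, "wy": 0, "wz": 0},
    {"claw": 1, "x": 0, "y": -0.3, "z": 0, "wx": 0, "wy": 0, "wz": 0},
    {"claw": 1, "x": 0, "y": -0.3, "z": 0, "wx": 0, "wy": 0, "wz": 0},
    {"claw": 1, "x": 0, "y": -0.3, "z": 0, "wx": 0, "wy": 0, "wz": 0},
    {"claw": 1, "x": 0, "y": -0.3, "z": 0, "wx": 0, "wy": 0, "wz": 0},
    {"claw": 1, "x": 0, "y": -0.3, "z": 0, "wx": 0, "wy": 0, "wz": 0},
  ],
)

```text
time: 11.95
ee_pos: [0.5304, -0.4602, 0.119]
ee_rot: [[0.876, 0.482, 0.0], [0.482, -0.876, 0.0], [0.0, -0.0, -1.0]]
wrist_force: [0.8, -1.8, 1.0]
width: -0.0
```

Call:
jog_arm(
  targets=[
    {"claw": 1, "x": 0, "y": -0.3, "z": 0, "wx": 0, "wy": 0, "wz": 0},
    {"claw": 1, "x": 0, "y": -0.3, "z": 0, "wx": 0, "wy": 0, "wz": 0},
    {"claw": 1, "x": 0, "y": -0.3, "z": 0, "wx": 0, "wy": 0, "wz": 0},
    {"claw": 1, "x": 0, "y": -0.3, "z": 0, "wx": 0, "wy": 0, "wz": 0},
    {"claw": 1, "x": 0, "y": -0.3, "z": 0, "wx": 0, "wy": 0, "wz": 0},
    {"claw": 1, "x": 0, "y": -0.3, "z": 0, "wx": 0, "wy": 0, "wz": 0},
    {"claw": 1, "x": 0, "y": -0.3, "z": 0, "wx": 0, "wy": 0, "wz": 0},
    {"claw": 1, "x": 0, "y": -0.3, "z": 0, "wx": 0, "wy": 0, "wz": 0},
    {"claw": 1, "x": 0, "y": -0.3, "z": 0, "wx": 0, "wy": 0, "wz": 0},
    {"claw": 1, "x": 0, "y": 0, "z": 0, "wx": 0, "wy": 0, "wz": 0},
  ],
)

```text
time: 13.2
ee_pos: [0.4978, -0.401, 0.1185]
ee_rot: [[0.876, 0.482, -0.001], [0.482, -0.876, 0.001], [-0.0, -0.001, -1.0]]
wrist_force: [0.4, -0.7, -0.3]
width: -0.0
```

Call:
jog_arm(
  targets=[
    {"claw": 1, "x": 0, "y": 0.2, "z": -1, "wx": 0, "wy": 0, "wz": 0},
    {"claw": 1, "x": 0, "y": 0.2, "z": -1, "wx": 0, "wy": 0, "wz": 0},
    {"claw": 1, "x": 0, "y": 0, "z": -1, "wx": 0, "wy": 0, "wz": 0},
    {"claw": 1, "x": 0, "y": 0, "z": -1, "wx": 0, "wy": 0, "wz": 0},
    {"claw": 1, "x": 0, "y": 0, "z": -1, "wx": 0, "wy": 0, "wz": 0},
    {"claw": 1, "x": 0, "y": 0, "z": 0, "wx": 0, "wy": 0, "wz": 0},
  ],
)

```text
time: 13.95
ee_pos: [0.5035, -0.411, 0.2455]
ee_rot: [[0.876, 0.482, 0.002], [0.482, -0.876, -0.002], [0.001, 0.003, -1.0]]
wrist_force: [-0.5, 0.8, -0.5]
width: -0.0001
```

Run:
```python
from meas import *
for n in('top','side'): save(n,n+'2')
keys('2'); teas('2')
go(.6,.2686,.20,-11.5+90)
```

```text
top key px [400.  161.3] 63 z 0.0772 [ 652.8 -247.7] [28.9 27.4] 37.4 mean [ 0.6524 -0.2483  0.0773] ray@z [ 0.6531 -0.2482  0.0772]
top key px [407.2 172.2] 66 z 0.088 [ 611.4 -269.6] [26.8 27.7] 27.3 mean [ 0.611  -0.2701  0.088 ] ray@z [ 0.6111 -0.2699  0.088 ]
top key px [413.6 184.2] 146 z 0.0886 [ 569.2 -291.6] [28.1 62.3] 27.1 mean [ 0.5691 -0.291   0.0888] ray@z [ 0.5687 -0.2906  0.0886]
side key px [430.9 240.3] 115 z 0.0784 [ 652.9 -248.9] [32.7 32.4] 42.3 mean [ 0.6523 -0.2491  0.0783] ray@z [ 0.6523 -0.249   0.0784]
side key px [426.6 251.7] 120 z 0.0888 [ 609.9 -270.8] [31.  30.4] 28.6 mean [ 0.6101 -0.2703  0.0889] ray@z [ 0.6099 -0.2702  0.0888]
side key px [421.9 266.2] 259 z 0.0885 [ 569.1 -292.5] [32.  61.5] 25.4 mean [ 0.5684 -0.2923  0.0887] ray@z [ 0.5687 -0.2928  0.0885]
top tea px [156.3 182.6] 397 z 0.0367 ctr [564.1 631.9] size [151.5 316.1] rect ang -45.3 pca -51.0
top tea px [316.  181.6] 859 z 0.0476 ctr [576.7  37.5] size [287.9 280. ] rect ang 0.3 pca -66.6
top tea px [254.8 178.2] 361 z 0.0276 ctr [600.8 269. ] size [52.  98.6] rect ang -15.7 pca -12.7
top tea px [232.  230.4] 388 z 0.0272 ctr [413.  344.2] size [ 53.  101.1] rect ang -5.2 pca -3.3
side tea px [236.6 171. ] 104 z 0.0254 ctr [415.5 325. ] size [26.  57.7] rect ang -6.9 pca -3.6
side tea px [334.1 229.7] 958 z 0.0337 ctr [500.4 -34.4] size [196.8 387.5] rect ang -44.6 pca -43.3
t 14.05 tcp [ 0.5028 -0.4102  0.2429] yaw 28.83 tilt [-7.e-04  6.e-04 -1.e+00] F [-1.  -0.3 -0.9] w 0.0002
tool units [ 16.5  -21.91   1.73]
wz units -9.934283088044742
```

View pics/side2.png

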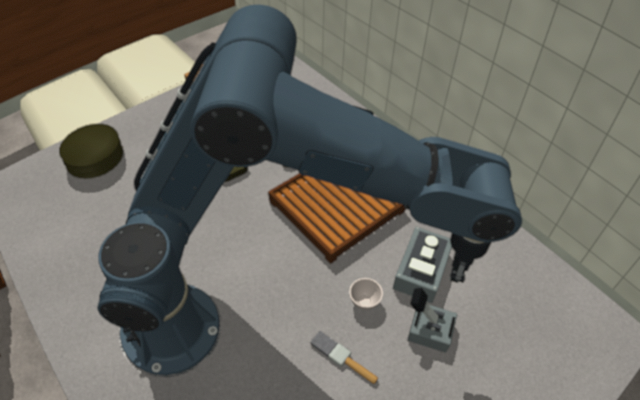

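Handle is OFF and STOP is still latched. Tablet B has been knocked to (0.413, 0.344). Now to tablet A at (255,178).

Call:
jog_arm(
  targets=[
    {"claw": -1, "x": 0.75, "y": -1, "z": 0, "wx": 0, "wy": 0, "wz": 0},
    {"claw": -1, "x": 0.75, "y": -1, "z": 0, "wx": 0, "wy": 0, "wz": 0},
    {"claw": -1, "x": 0.75, "y": -1, "z": 0, "wx": 0, "wy": 0, "wz": 0},
    {"claw": -1, "x": 0.75, "y": -1, "z": 0, "wx": 0, "wy": 0, "wz": 0},
    {"claw": -1, "x": 0.75, "y": -1, "z": 0, "wx": 0, "wy": 0, "wz": 0},
    {"claw": -1, "x": 0.75, "y": -1, "z": 0, "wx": 0, "wy": 0, "wz": 0},
    {"claw": -1, "x": 0.75, "y": -1, "z": 0, "wx": 0, "wy": 0, "wz": 0},
    {"claw": -1, "x": 0.75, "y": -1, "z": 0, "wx": 0, "wy": 0, "wz": 0},
    {"claw": -1, "x": 0.75, "y": -1, "z": 0, "wx": 0, "wy": 0, "wz": 0},
    {"claw": -1, "x": 0.75, "y": -1, "z": 0, "wx": 0, "wy": 0, "wz": 0},
    {"claw": -1, "x": 0.75, "y": -1, "z": 0, "wx": 0, "wy": 0, "wz": 0},
    {"claw": -1, "x": 0.75, "y": -1, "z": 0, "wx": 0, "wy": 0, "wz": 0},
  ],
)

```text
time: 15.55
ee_pos: [0.555, -0.038, 0.2424]
ee_rot: [[0.876, 0.482, -0.002], [0.482, -0.876, 0.0], [-0.002, -0.001, -1.0]]
wrist_force: [-0.1, 0.5, -0.3]
width: 0.0854
```

Call:
jog_arm(
  targets=[
    {"claw": -1, "x": 0.75, "y": -1, "z": 0, "wx": 0, "wy": 0, "wz": 0},
    {"claw": -1, "x": 0.75, "y": -1, "z": 0, "wx": 0, "wy": 0, "wz": 0},
    {"claw": -1, "x": 0.75, "y": -1, "z": 0, "wx": 0, "wy": 0, "wz": 0},
    {"claw": -1, "x": 0.75, "y": -1, "z": 0, "wx": 0, "wy": 0, "wz": 0},
    {"claw": -1, "x": 0.75, "y": -1, "z": 0, "wx": 0, "wy": 0, "wz": 0},
    {"claw": -1, "x": 0.75, "y": -1, "z": 0, "wx": 0, "wy": 0, "wz": 0},
    {"claw": -1, "x": 0.75, "y": -1, "z": 0, "wx": 0, "wy": 0, "wz": 0},
    {"claw": -1, "x": 0.75, "y": -1, "z": 0, "wx": 0, "wy": 0, "wz": 0},
    {"claw": -1, "x": 0.75, "y": -1, "z": 0, "wx": 0, "wy": 0, "wz": 0},
    {"claw": -1, "x": 0.75, "y": -0.91, "z": 0, "wx": 0, "wy": 0, "wz": 0},
  ],
)

```text
time: 16.8
ee_pos: [0.5998, 0.2693, 0.2421]
ee_rot: [[0.876, 0.482, -0.002], [0.482, -0.876, -0.001], [-0.002, -0.0, -1.0]]
wrist_force: [-0.2, -0.2, -0.3]
width: 0.0854
```

Call:
jog_arm(
  targets=[
    {"claw": -1, "x": 0, "y": 0, "z": 0, "wx": 0, "wy": 0, "wz": -1},
    {"claw": -1, "x": 0, "y": 0, "z": 0, "wx": 0, "wy": 0, "wz": -1},
    {"claw": -1, "x": 0, "y": 0, "z": 0, "wx": 0, "wy": 0, "wz": -1},
    {"claw": -1, "x": 0, "y": 0, "z": 0, "wx": 0, "wy": 0, "wz": -1},
    {"claw": -1, "x": 0, "y": 0, "z": 0, "wx": 0, "wy": 0, "wz": -1},
    {"claw": -1, "x": 0, "y": 0, "z": 0, "wx": 0, "wy": 0, "wz": -1},
    {"claw": -1, "x": 0, "y": 0, "z": 0, "wx": 0, "wy": 0, "wz": -1},
    {"claw": -1, "x": 0, "y": 0, "z": 0, "wx": 0, "wy": 0, "wz": -1},
    {"claw": -1, "x": 0, "y": 0, "z": 0, "wx": 0, "wy": 0, "wz": -1},
    {"claw": -1, "x": 0, "y": 0, "z": 0, "wx": 0, "wy": 0, "wz": -0.93},
    {"claw": -1, "x": 0, "y": 0, "z": 0, "wx": 0, "wy": 0, "wz": 0},
    {"claw": -1, "x": 0, "y": 0, "z": 0, "wx": 0, "wy": 0, "wz": 0},
  ],
)

```text
time: 18.3
ee_pos: [0.6, 0.2683, 0.243]
ee_rot: [[0.202, 0.979, -0.001], [0.979, -0.202, -0.0], [-0.001, -0.001, -1.0]]
wrist_force: [0.2, -0.1, -0.2]
width: 0.0854
```

Run:
```python
from meas import *
save('side','side3'); teas('3',('side',))
go(.6,.2686,.001,-11.5+90)
```

```text
side tea px [232.1  99.7] 888 z 0.0399 ctr [563.7 630.1] size [154.5 311.7] rect ang -46.4 pca -47.2
side tea px [295.1 154.6] 408 z 0.0271 ctr [600.7 267.1] size [ 56.8 104.2] rect ang -10.8 pca -9.8
side tea px [332.3 214.2] 2201 z 0.0399 ctr [573.9  36. ] size [290.7 280.8] rect ang 0.3 pca 74.0
side tea px [231.6 167.9] 423 z 0.0273 ctr [411.9 343. ] size [ 55.8 102.3] rect ang -4.2 pca -1.6
t 18.35 tcp [0.6001 0.2684 0.2432] yaw 78.4 tilt [-8.e-04 -3.e-04 -1.e+00] F [ 0.6 -0.9  0.3] w 0.0856
tool units [0.01 0.   9.69]
wz units -0.02046407368833627
```

View pics/side3.png

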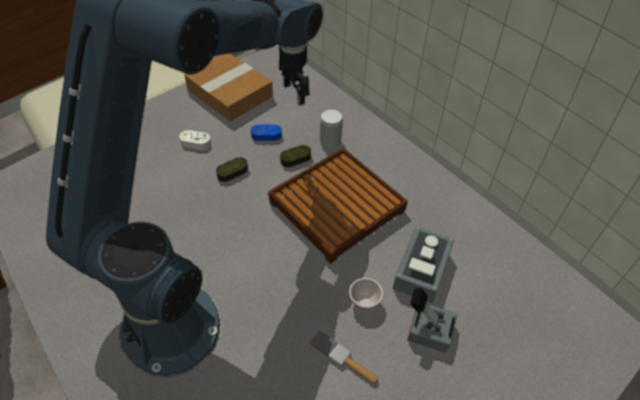

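Call:
jog_arm(
  newtons=40,
  targets=[
    {"claw": -1, "x": 0, "y": 0, "z": 1, "wx": 0, "wy": 0, "wz": 0},
    {"claw": -1, "x": 0, "y": 0, "z": 1, "wx": 0, "wy": 0, "wz": 0},
    {"claw": -1, "x": 0, "y": 0, "z": 1, "wx": 0, "wy": 0, "wz": 0},
    {"claw": -1, "x": 0, "y": 0, "z": 1, "wx": 0, "wy": 0, "wz": 0},
    {"claw": -1, "x": 0, "y": 0, "z": 1, "wx": 0, "wy": 0, "wz": 0},
    {"claw": -1, "x": 0, "y": 0, "z": 1, "wx": 0, "wy": 0, "wz": 0},
    {"claw": -1, "x": 0, "y": 0, "z": 1, "wx": 0, "wy": 0, "wz": 0},
    {"claw": -1, "x": 0, "y": 0, "z": 1, "wx": 0, "wy": 0, "wz": 0},
    {"claw": -1, "x": 0, "y": 0, "z": 0.8, "wx": 0, "wy": 0, "wz": 0},
    {"claw": -1, "x": 0, "y": 0, "z": 0.5, "wx": 0, "wy": 0, "wz": 0},
    {"claw": -1, "x": 0, "y": 0, "z": 0.38, "wx": 0, "wy": 0, "wz": 0},
    {"claw": -1, "x": 0, "y": 0, "z": 0, "wx": 0, "wy": 0, "wz": 0},
  ],
)

```text
time: 19.85
ee_pos: [0.6001, 0.2684, 0.0015]
ee_rot: [[0.2, 0.98, -0.0], [0.98, -0.2, -0.0], [-0.0, -0.0, -1.0]]
wrist_force: [0.1, -0.9, 0.1]
width: 0.085
```

Call:
jog_arm(
  targets=[
    {"claw": 1, "x": 0, "y": 0, "z": 0, "wx": 0, "wy": 0, "wz": 0},
    {"claw": 1, "x": 0, "y": 0, "z": 0, "wx": 0, "wy": 0, "wz": 0},
    {"claw": 1, "x": 0, "y": 0, "z": 0, "wx": 0, "wy": 0, "wz": 0},
    {"claw": 1, "x": 0, "y": 0, "z": 0, "wx": 0, "wy": 0, "wz": 0},
    {"claw": 1, "x": 0, "y": 0, "z": 0, "wx": 0, "wy": 0, "wz": 0},
    {"claw": 1, "x": 0, "y": 0, "z": 0, "wx": 0, "wy": 0, "wz": 0},
  ],
)

```text
time: 20.6
ee_pos: [0.6007, 0.2686, 0.0026]
ee_rot: [[0.2, 0.98, 0.001], [0.98, -0.2, 0.0], [0.001, 0.001, -1.0]]
wrist_force: [-0.3, -0.3, 5.7]
width: 0.0512
```

Call:
jog_arm(
  targets=[
    {"claw": 1, "x": 0, "y": 0, "z": -0.4, "wx": 0, "wy": 0, "wz": 0},
    {"claw": 1, "x": 0, "y": 0, "z": -0.8, "wx": 0, "wy": 0, "wz": 0},
    {"claw": 1, "x": 0, "y": 0, "z": -1, "wx": 0, "wy": 0, "wz": 0},
    {"claw": 1, "x": 0, "y": 0, "z": -1, "wx": 0, "wy": 0, "wz": 0},
    {"claw": 1, "x": 0, "y": 0, "z": -0.8, "wx": 0, "wy": 0, "wz": -0.8},
    {"claw": 1, "x": 0, "y": 0, "z": -0.2, "wx": 0, "wy": 0, "wz": -0.8},
    {"claw": 1, "x": 0, "y": 0, "z": 0, "wx": 0, "wy": 0, "wz": -0.8},
    {"claw": 1, "x": 0, "y": 0, "z": 0, "wx": 0, "wy": 0, "wz": 0},
  ],
)

```text
time: 21.6
ee_pos: [0.6003, 0.2685, 0.108]
ee_rot: [[-0.008, 1.0, 0.001], [1.0, 0.008, 0.0], [0.0, 0.001, -1.0]]
wrist_force: [-0.1, -0.7, -2.1]
width: 0.0512
```

Run:
```python
from meas import *
go(.577,.10,.07,90.3)
```

```text
t 21.6 tcp [0.6003 0.2685 0.108 ] yaw 90.45 tilt [ 9.e-04  3.e-04 -1.e+00] F [-0.1 -0.7 -2.1] w 0.0512
tool units [-6.73 -0.99  1.52]
wz units 0.03087426019979489
```

Call:
jog_arm(
  targets=[
    {"claw": 1, "x": -0.6, "y": -0.1, "z": 0, "wx": 0, "wy": 0, "wz": 0},
    {"claw": 1, "x": -0.7, "y": -0.1, "z": 0, "wx": 0, "wy": 0, "wz": 0},
    {"claw": 1, "x": -0.7, "y": -0.1, "z": 0, "wx": 0, "wy": 0, "wz": 0},
    {"claw": 1, "x": -0.7, "y": -0.1, "z": 0, "wx": 0, "wy": 0, "wz": 0},
    {"claw": 1, "x": -0.7, "y": -0.1, "z": 0, "wx": 0, "wy": 0, "wz": 0},
    {"claw": 1, "x": -0.7, "y": -0.1, "z": 0, "wx": 0, "wy": 0, "wz": 0},
    {"claw": 1, "x": -0.7, "y": -0.1, "z": 0, "wx": 0, "wy": 0, "wz": 0},
    {"claw": 1, "x": -0.7, "y": -0.1, "z": 0, "wx": 0, "wy": 0, "wz": 0},
    {"claw": 1, "x": -0.7, "y": -0.1, "z": 0, "wx": 0, "wy": 0, "wz": 0},
    {"claw": 1, "x": -0.5, "y": -0.1, "z": 0, "wx": 0, "wy": 0, "wz": 0},
    {"claw": 1, "x": 0, "y": 0, "z": 0, "wx": 0, "wy": 0, "wz": 0},
  ],
)

```text
time: 22.98
ee_pos: [0.5765, 0.0999, 0.1068]
ee_rot: [[-0.007, 1.0, -0.0], [1.0, 0.007, 0.0], [0.0, -0.0, -1.0]]
wrist_force: [0.3, 0.3, -1.2]
width: 0.0512
```

Run:
```python
from meas import *
save('side','side4');  teas('4',('side',))
go(.577,.10,.044,90.3)
```

```text
side tea px [243.4 104.8] 354 z 0.0361 ctr [604.7 559.3] size [137.7  13.6] rect ang 6.4 pca 5.4
side tea px [369.3 173. ] 162 z 0.0477 ctr [712.4  44.2] size [ 16.7 269.9] rect ang -87.8 pca -89.1
side tea px [231.4 168.3] 404 z 0.0273 ctr [411.5 342.9] size [ 56.2 100.5] rect ang -9.3 pca -3.1
side tea px [289.7 182.5] 118 z 0.0436 ctr [507.8 168.3] size [126.7   7.9] rect ang 0.5 pca -0.4
side tea px [335.8 228.9] 1409 z 0.0361 ctr [572.4  32.1] size [288.7 273.9] rect ang 0.1 pca -42.3
t 23.02 tcp [0.5767 0.1005 0.1069] yaw 90.44 tilt [ 1.e-04  1.e-04 -1.e+00] F [ 0.3 -0.1 -1.2] w 0.0512
tool units [-0.02  0.01  2.51]
wz units 0.028724794019993283
```

View pics/side4.png

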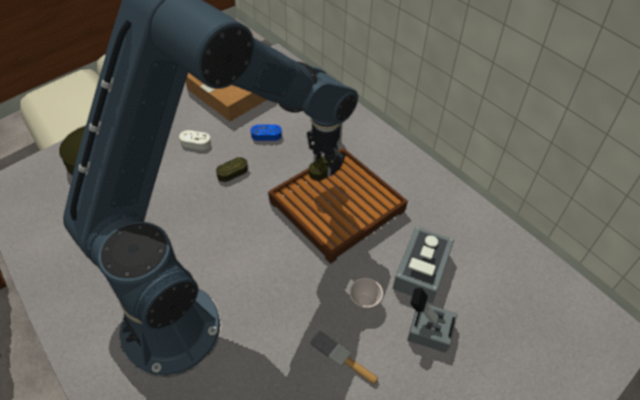

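The tablet is in the fingers above the tray at (320,167). Lowering.

Call:
jog_arm(
  targets=[
    {"claw": 1, "x": 0, "y": 0, "z": 0.5, "wx": 0, "wy": 0, "wz": 0},
    {"claw": 1, "x": 0, "y": 0, "z": 0.5, "wx": 0, "wy": 0, "wz": 0},
    {"claw": 1, "x": 0, "y": 0, "z": 0.5, "wx": 0, "wy": 0, "wz": 0},
    {"claw": 1, "x": 0, "y": 0, "z": 0.4, "wx": 0, "wy": 0, "wz": 0},
    {"claw": 1, "x": 0, "y": 0, "z": 0.3, "wx": 0, "wy": 0, "wz": 0},
    {"claw": 1, "x": 0, "y": 0, "z": 0.2, "wx": 0, "wy": 0, "wz": 0},
    {"claw": 1, "x": 0, "y": 0, "z": 0.1, "wx": 0, "wy": 0, "wz": 0},
    {"claw": 1, "x": 0, "y": 0, "z": 0, "wx": 0, "wy": 0, "wz": 0},
  ],
)

```text
time: 24.02
ee_pos: [0.5767, 0.1007, 0.0444]
ee_rot: [[-0.008, 1.0, 0.0], [1.0, 0.008, 0.0], [0.0, 0.0, -1.0]]
wrist_force: [-0.2, 0.3, -0.7]
width: 0.0514
```

Call:
jog_arm(
  targets=[
    {"claw": 1, "x": 0, "y": 0, "z": 0.04, "wx": 0, "wy": 0, "wz": 0},
    {"claw": -1, "x": 0, "y": 0, "z": 0, "wx": 0, "wy": 0, "wz": 0},
    {"claw": -1, "x": 0, "y": 0, "z": 0, "wx": 0, "wy": 0, "wz": 0},
    {"claw": -1, "x": 0, "y": 0, "z": 0, "wx": 0, "wy": 0, "wz": 0},
    {"claw": -1, "x": 0, "y": 0, "z": 0, "wx": 0, "wy": 0, "wz": 0},
    {"claw": -1, "x": 0, "y": 0, "z": -0.6, "wx": 0, "wy": 0, "wz": 0},
    {"claw": -1, "x": 0, "y": 0, "z": -1, "wx": 0, "wy": 0, "wz": 0},
    {"claw": -1, "x": 0, "y": 0, "z": -1, "wx": 0, "wy": 0, "wz": 0},
    {"claw": -1, "x": 0, "y": 0, "z": -1, "wx": 0, "wy": 0, "wz": 0},
  ],
)

```text
time: 25.15
ee_pos: [0.5767, 0.1007, 0.1352]
ee_rot: [[-0.008, 1.0, 0.001], [1.0, 0.008, 0.0], [0.0, 0.001, -1.0]]
wrist_force: [0.3, 0.1, 0.8]
width: 0.0853
```

Run:
```python
from meas import *
save('side','side5');  teas('5',('side',))
go(.412,.3435,.13,87.2)
```

```text
side tea px [245.3 103.6] 383 z 0.0374 ctr [611.  559.8] size [146.   12.7] rect ang 4.8 pca 4.7
side tea px [372.3 175.2] 152 z 0.0485 ctr [710.7  34.7] size [250.7  11.7] rect ang 89.8 pca -89.7
side tea px [302.1 175.2] 206 z 0.0436 ctr [554.  168.7] size [221.5   9.4] rect ang 0.4 pca 0.6
side tea px [231.4 168.2] 410 z 0.027 ctr [411.8 343.5] size [ 54.6 101.1] rect ang -5.6 pca -4.9
side tea px [323.9 183.4] 630 z 0.0662 ctr [575.1 100.7] size [ 54.4 104.6] rect ang -1.1 pca 1.6
side tea px [336.1 229.5] 1346 z 0.0361 ctr [505.4 -36.9] size [197.2 394.5] rect ang -43.8 pca -42.1
t 25.2 tcp [0.5782 0.1009 0.1385] yaw 90.48 tilt [ 5.4e-03  5.0e-04 -1.0e+00] F [1.1 0.1 3.2] w 0.0856
tool units [ 9.76 -6.57  0.31]
wz units 0.6562896074737665
```

View pics/side5.png

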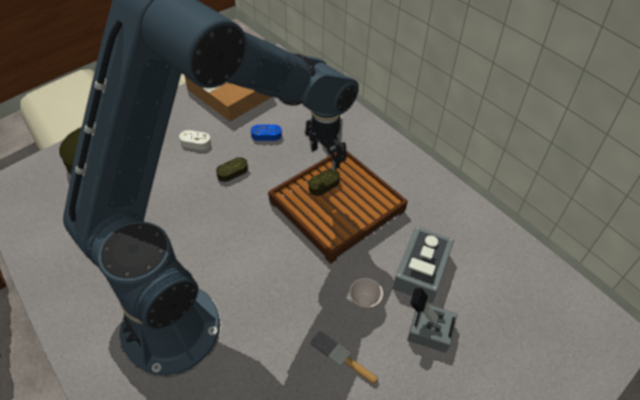

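A lies flat at (324,183), its top at 66 mm as it should be. Now tablet B at (231,168).

Call:
jog_arm(
  targets=[
    {"claw": -1, "x": 0.97, "y": -0.66, "z": 0, "wx": 0, "wy": 0, "wz": 0},
    {"claw": -1, "x": 0.98, "y": -0.66, "z": 0, "wx": 0, "wy": 0, "wz": 0},
    {"claw": -1, "x": 0.98, "y": -0.66, "z": 0, "wx": 0, "wy": 0, "wz": 0},
    {"claw": -1, "x": 0.98, "y": -0.66, "z": 0, "wx": 0, "wy": 0, "wz": 0},
    {"claw": -1, "x": 0.98, "y": -0.66, "z": 0, "wx": 0, "wy": 0, "wz": 0},
    {"claw": -1, "x": 0.98, "y": -0.66, "z": 0, "wx": 0, "wy": 0, "wz": 0},
    {"claw": -1, "x": 0.98, "y": -0.66, "z": 0, "wx": 0, "wy": 0, "wz": 0},
    {"claw": -1, "x": 0.98, "y": -0.66, "z": 0, "wx": 0, "wy": 0, "wz": 0},
    {"claw": -1, "x": 0.98, "y": -0.66, "z": 0, "wx": 0, "wy": 0, "wz": 0},
    {"claw": -1, "x": 0.95, "y": -0.66, "z": 0, "wx": 0, "wy": 0, "wz": 0.8},
    {"claw": -1, "x": 0, "y": 0, "z": 0, "wx": 0, "wy": 0, "wz": 0},
    {"claw": -1, "x": 0, "y": 0, "z": 0, "wx": 0, "wy": 0, "wz": 0},
  ],
)

```text
time: 26.7
ee_pos: [0.4099, 0.343, 0.1337]
ee_rot: [[0.06, 0.998, 0.0], [0.998, -0.06, 0.0], [0.0, 0.0, -1.0]]
wrist_force: [0.2, 0.1, -0.5]
width: 0.0853
```

Run:
```python
from meas import *
save('side','side6');  teas('6',('side',))
save('top','top6');  teas('6',('top',))
go(.412,.3435,.002,86.5)
```

```text
side tea px [252.2  99.3] 449 z 0.0401 ctr [639.5 561.1] size [171.7  11.5] rect ang 5.3 pca 4.9
side tea px [199.2  92.6] 109 z 0.0312 ctr [518.3 721.1] size [10.4 93.2] rect ang -85.2 pca -83.4
side tea px [334.1 209.7] 1695 z 0.0425 ctr [574.1  38.2] size [290.5 284.4] rect ang 0.6 pca 88.9
side tea px [231.8 167.9] 430 z 0.0271 ctr [411.4 343.7] size [ 57.1 102. ] rect ang -8.1 pca -2.9
side tea px [324.6 185. ] 748 z 0.0651 ctr [576.2 100.5] size [103.6  53.6] rect ang 1.5 pca 1.5
top tea px [155.9 182.4] 412 z 0.0377 ctr [565.7 629.5] size [149.6 311.7] rect ang -44.7 pca -49.7
top tea px [316.7 183.7] 977 z 0.0476 ctr [577.4  37.4] size [289.3 280.2] rect ang 0.3 pca 79.1
top tea px [302.3 183.8] 479 z 0.0663 ctr [577.8 100.1] size [98.7 49.6] rect ang 0.5 pca 1.2
t 26.8 tcp [0.4101 0.3428 0.1335] yaw 86.47 tilt [ 3.e-04  1.e-04 -1.e+00] F [ 0.5 -0.7 -0.1] w 0.0855
tool units [0.03 0.07 5.26]
wz units -0.006958061347961575
```

View pics/side6.png

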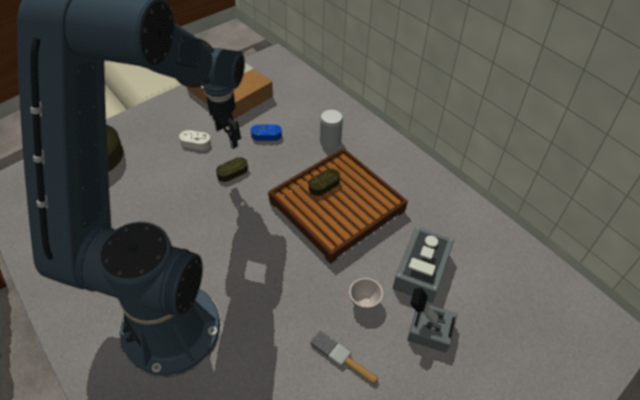

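B is unmoved at (232,168). Descend 5.2 and grip.

Call:
jog_arm(
  targets=[
    {"claw": -1, "x": 0.03, "y": 0.06, "z": 0.9, "wx": 0, "wy": 0, "wz": 0},
    {"claw": -1, "x": 0, "y": 0, "z": 1, "wx": 0, "wy": 0, "wz": 0},
    {"claw": -1, "x": 0, "y": 0, "z": 1, "wx": 0, "wy": 0, "wz": 0},
    {"claw": -1, "x": 0, "y": 0, "z": 0.9, "wx": 0, "wy": 0, "wz": 0},
    {"claw": -1, "x": 0, "y": 0, "z": 0.7, "wx": 0, "wy": 0, "wz": 0},
    {"claw": -1, "x": 0, "y": 0, "z": 0.5, "wx": 0, "wy": 0, "wz": 0},
    {"claw": -1, "x": 0, "y": 0, "z": 0.22, "wx": 0, "wy": 0, "wz": 0},
    {"claw": -1, "x": 0, "y": 0, "z": 0, "wx": 0, "wy": 0, "wz": 0},
    {"claw": -1, "x": 0, "y": 0, "z": 0, "wx": 0, "wy": 0, "wz": 0},
  ],
)

```text
time: 27.92
ee_pos: [0.4114, 0.3442, 0.0033]
ee_rot: [[0.061, 0.998, 0.001], [0.998, -0.061, 0.001], [0.001, 0.001, -1.0]]
wrist_force: [0.2, 0.1, -0.5]
width: 0.0859
```

Call:
jog_arm(
  targets=[
    {"claw": 1, "x": 0, "y": 0, "z": 0, "wx": 0, "wy": 0, "wz": 0},
    {"claw": 1, "x": 0, "y": 0, "z": 0, "wx": 0, "wy": 0, "wz": 0},
    {"claw": 1, "x": 0, "y": 0, "z": 0, "wx": 0, "wy": 0, "wz": 0},
    {"claw": 1, "x": 0, "y": 0, "z": 0, "wx": 0, "wy": 0, "wz": 0},
    {"claw": 1, "x": 0, "y": 0, "z": 0, "wx": 0, "wy": 0, "wz": 0},
    {"claw": 1, "x": 0, "y": 0, "z": 0, "wx": 0, "wy": 0, "wz": 0},
    {"claw": 1, "x": 0, "y": 0, "z": -0.4, "wx": 0, "wy": 0, "wz": 0},
    {"claw": 1, "x": 0, "y": 0, "z": -0.8, "wx": 0, "wy": 0, "wz": 0},
    {"claw": 1, "x": 0, "y": 0, "z": -1, "wx": 0, "wy": 0, "wz": 0},
    {"claw": 1, "x": 0, "y": 0, "z": -1, "wx": 0, "wy": 0, "wz": 0},
    {"claw": 1, "x": 0, "y": 0, "z": -1, "wx": 0, "wy": 0, "wz": -0.7},
    {"claw": 1, "x": 0, "y": 0, "z": 0, "wx": 0, "wy": 0, "wz": 0},
  ],
)

```text
time: 29.42
ee_pos: [0.4118, 0.3445, 0.1095]
ee_rot: [[0.001, 1.0, 0.003], [1.0, -0.001, 0.002], [0.002, 0.003, -1.0]]
wrist_force: [0.2, 0.6, -2.6]
width: 0.0514
```

Run:
```python
from meas import *
go(.577,-.025,.11,90.3)
```

```text
t 29.43 tcp [0.4118 0.3445 0.1095] yaw 89.97 tilt [ 0.0027  0.0019 -1.    ] F [ 0.2  0.6 -2.6] w 0.0514
tool units [-14.78   6.61  -0.03]
wz units -0.06580171903638359
```

Call:
jog_arm(
  targets=[
    {"claw": 1, "x": -0.6, "y": 0.27, "z": 0, "wx": 0, "wy": 0, "wz": 0},
    {"claw": 1, "x": -0.9, "y": 0.4, "z": 0, "wx": 0, "wy": 0, "wz": 0},
    {"claw": 1, "x": -0.9, "y": 0.4, "z": 0, "wx": 0, "wy": 0, "wz": 0},
    {"claw": 1, "x": -0.9, "y": 0.4, "z": 0, "wx": 0, "wy": 0, "wz": 0},
    {"claw": 1, "x": -0.9, "y": 0.4, "z": 0, "wx": 0, "wy": 0, "wz": 0},
    {"claw": 1, "x": -0.9, "y": 0.4, "z": 0, "wx": 0, "wy": 0, "wz": 0},
    {"claw": 1, "x": -0.9, "y": 0.4, "z": 0, "wx": 0, "wy": 0, "wz": 0},
  ],
)

```text
time: 30.3
ee_pos: [0.4776, 0.1921, 0.1066]
ee_rot: [[0.002, 1.0, -0.002], [1.0, -0.002, -0.001], [-0.001, -0.002, -1.0]]
wrist_force: [0.5, 0.8, -1.9]
width: 0.0516
```

Call:
jog_arm(
  targets=[
    {"claw": 1, "x": -0.9, "y": 0.4, "z": 0, "wx": 0, "wy": 0, "wz": 0},
    {"claw": 1, "x": -0.9, "y": 0.4, "z": 0, "wx": 0, "wy": 0, "wz": 0},
    {"claw": 1, "x": -0.9, "y": 0.4, "z": 0, "wx": 0, "wy": 0, "wz": 0},
    {"claw": 1, "x": -0.9, "y": 0.4, "z": 0, "wx": 0, "wy": 0, "wz": 0},
    {"claw": 1, "x": -0.9, "y": 0.4, "z": 0, "wx": 0, "wy": 0, "wz": 0},
    {"claw": 1, "x": -0.9, "y": 0.4, "z": 0, "wx": 0, "wy": 0, "wz": 0},
    {"claw": 1, "x": -0.9, "y": 0.4, "z": 0, "wx": 0, "wy": 0, "wz": 0},
    {"claw": 1, "x": -0.9, "y": 0.4, "z": 0, "wx": 0, "wy": 0, "wz": 0},
    {"claw": 1, "x": -0.7, "y": 0.34, "z": 0, "wx": 0, "wy": 0, "wz": 0},
    {"claw": 1, "x": 0, "y": 0, "z": 0, "wx": 0, "wy": 0, "wz": 0},
    {"claw": 1, "x": 0, "y": 0, "z": 0, "wx": 0, "wy": 0, "wz": 0},
  ],
)

```text
time: 31.68
ee_pos: [0.5658, -0.0034, 0.1074]
ee_rot: [[0.001, 1.0, -0.001], [1.0, -0.001, 0.0], [0.0, -0.001, -1.0]]
wrist_force: [-0.3, -0.4, -0.9]
width: 0.0512
```

Run:
```python
from meas import *
save('side','side7');  teas('7',('side',))
go(.577,-.025,.044,90.3)
```

```text
side tea px [238.3 108. ] 203 z 0.0353 ctr [584.1 556.3] size [96.5 10.7] rect ang 4.6 pca 5.4
side tea px [300.  176.4] 180 z 0.0447 ctr [547.2 168.4] size [207.1   8.4] rect ang 0.8 pca 0.7
side tea px [321.1 183.5] 480 z 0.0665 ctr [568.9  99.2] size [54.  88.2] rect ang -0.4 pca 7.3
side tea px [335.6 228.9] 1096 z 0.0349 ctr [506.2 -37.2] size [198.5 394.6] rect ang -43.5 pca -40.5
t 31.73 tcp [ 0.5658 -0.0031  0.1075] yaw 89.99 tilt [-7.e-04  1.e-04 -1.e+00] F [ 0.3  1.  -2. ] w 0.0515
tool units [-0.87  0.45  2.54]
wz units -0.06144431342809753
```

View pics/side7.png

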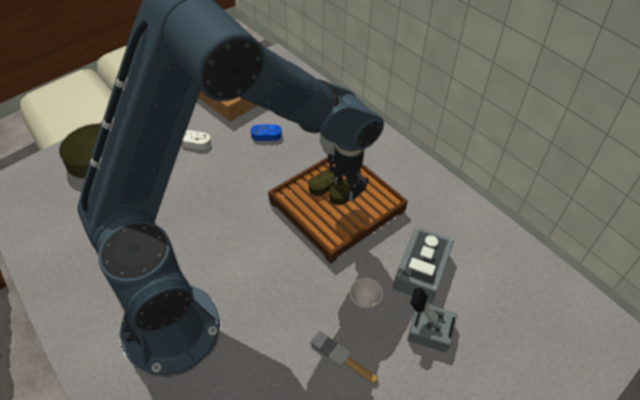

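Call:
jog_arm(
  targets=[
    {"claw": 1, "x": -0.5, "y": 0.25, "z": 0, "wx": 0, "wy": 0, "wz": 0},
    {"claw": 1, "x": -0.37, "y": 0.2, "z": 0, "wx": 0, "wy": 0, "wz": 0},
    {"claw": 1, "x": 0, "y": 0, "z": 0.5, "wx": 0, "wy": 0, "wz": 0},
    {"claw": 1, "x": 0, "y": 0, "z": 0.5, "wx": 0, "wy": 0, "wz": 0},
    {"claw": 1, "x": 0, "y": 0, "z": 0.5, "wx": 0, "wy": 0, "wz": 0},
    {"claw": 1, "x": 0, "y": 0, "z": 0.4, "wx": 0, "wy": 0, "wz": 0},
    {"claw": 1, "x": 0, "y": 0, "z": 0.3, "wx": 0, "wy": 0, "wz": 0},
    {"claw": 1, "x": 0, "y": 0, "z": 0.2, "wx": 0, "wy": 0, "wz": 0},
    {"claw": 1, "x": 0, "y": 0, "z": 0.1, "wx": 0, "wy": 0, "wz": 0},
    {"claw": 1, "x": 0, "y": 0, "z": 0, "wx": 0, "wy": 0, "wz": 0},
  ],
)

```text
time: 32.98
ee_pos: [0.5775, -0.0253, 0.0453]
ee_rot: [[0.0, 1.0, 0.0], [1.0, -0.0, -0.0], [-0.0, 0.0, -1.0]]
wrist_force: [-0.7, 0.6, -0.4]
width: 0.0511
```

Call:
jog_arm(
  targets=[
    {"claw": 1, "x": 0, "y": 0, "z": 0.04, "wx": 0, "wy": 0, "wz": 0},
    {"claw": -1, "x": 0, "y": 0, "z": 0, "wx": 0, "wy": 0, "wz": 0},
    {"claw": -1, "x": 0, "y": 0, "z": 0, "wx": 0, "wy": 0, "wz": 0},
    {"claw": -1, "x": 0, "y": 0, "z": 0, "wx": 0, "wy": 0, "wz": 0},
    {"claw": -1, "x": 0, "y": 0, "z": 0, "wx": 0, "wy": 0, "wz": 0},
    {"claw": -1, "x": 0, "y": 0, "z": -0.6, "wx": 0, "wy": 0, "wz": 0},
    {"claw": -1, "x": 0, "y": 0, "z": -1, "wx": 0, "wy": 0, "wz": 0},
    {"claw": -1, "x": 0, "y": 0, "z": -1, "wx": 0, "wy": 0, "wz": 0},
    {"claw": -1, "x": 0, "y": 0, "z": -1, "wx": 0, "wy": 0, "wz": 0},
    {"claw": -1, "x": 0, "y": 0, "z": -1, "wx": 0, "wy": 0, "wz": 0},
    {"claw": -1, "x": 0, "y": 0, "z": -1, "wx": 0, "wy": 0, "wz": 0},
    {"claw": -1, "x": 0, "y": 0, "z": 0, "wx": 0, "wy": 0, "wz": 0},
  ],
)

```text
time: 34.48
ee_pos: [0.5784, -0.0254, 0.1869]
ee_rot: [[0.0, 1.0, 0.004], [1.0, -0.0, -0.001], [-0.001, 0.004, -1.0]]
wrist_force: [-0.3, 0.3, -0.7]
width: 0.0855
```

Run:
```python
from meas import *
save('side','side8');  teas('8',('side',)); keys('8',('side',))
ex=np.array([np.cos(np.radians(-59)),np.sin(np.radians(-59))]); p=np.array([.4972,-.4075])-.1*ex
print(p); go(*p,.20,30)
```

```text
side tea px [236.5 109. ] 163 z 0.0356 ctr [570.7 555.4] size [68.5 11.9] rect ang 9.8 pca 5.8
side tea px [306.3 172.6] 217 z 0.0451 ctr [573.9 167.6] size [258.3  10.8] rect ang 1.1 pca 0.5
side tea px [323.8 182.7] 599 z 0.0661 ctr [575.1  99.7] size [101.7  53.7] rect ang 1.5 pca 2.3
side tea px [334.9 228.8] 1047 z 0.0352 ctr [506.5 -37.1] size [198.3 395.3] rect ang -43.3 pca -42.2
side tea px [352.8 208.8] 646 z 0.0663 ctr [576.7 -26.5] size [ 53.  100.9] rect ang -0.7 pca 1.1
side key px [431.  240.3] 113 z 0.0788 [ 652.5 -248.4] [33.5 32.6] 67.2 mean [ 0.6524 -0.2491  0.0788] ray@z [ 0.6523 -0.2492  0.0788]
side key px [426.7 251.6] 118 z 0.0891 [ 610.2 -270.6] [31.1 30.5] 28.5 mean [ 0.6096 -0.27    0.0891] ray@z [ 0.6101 -0.2703  0.0891]
side key px [421.6 266. ] 251 z 0.089 [ 568.8 -292.6] [32.3 61.3] 27.6 mean [ 0.5683 -0.2927  0.0889] ray@z [ 0.5681 -0.2922  0.089 ]
[ 0.44569619 -0.32178327]
t 34.52 tcp [ 0.5777 -0.0254  0.1853] yaw 89.98 tilt [ 1.9e-03 -2.0e-04 -1.0e+00] F [ 0.1  0.  -0.5] w 0.085
tool units [-11.86  -5.28  -0.59]
wz units 11.995257796281013
```

View pics/side8.png

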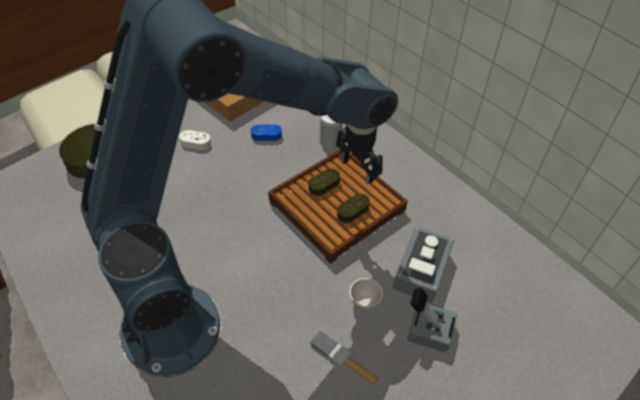

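Both tablets lie flat, at (324,183) and (353,209), 126 mm apart, and STOP is still latched. Now to the robot side of the handle.

Call:
jog_arm(
  targets=[
    {"claw": 1, "x": -0.99, "y": -0.44, "z": -0.1, "wx": 0, "wy": 0, "wz": 0},
    {"claw": 1, "x": -0.99, "y": -0.44, "z": -0.1, "wx": 0, "wy": 0, "wz": 0},
    {"claw": 1, "x": -0.99, "y": -0.44, "z": -0.1, "wx": 0, "wy": 0, "wz": 0},
    {"claw": 1, "x": -0.99, "y": -0.44, "z": -0.1, "wx": 0, "wy": 0, "wz": 0},
    {"claw": 1, "x": -0.99, "y": -0.44, "z": -0.1, "wx": 0, "wy": 0, "wz": 0},
    {"claw": 1, "x": -0.99, "y": -0.44, "z": -0.1, "wx": 0, "wy": 0, "wz": 0},
    {"claw": 1, "x": -0.99, "y": -0.44, "z": 0, "wx": 0, "wy": 0, "wz": 0},
    {"claw": 1, "x": -0.99, "y": -0.44, "z": 0, "wx": 0, "wy": 0, "wz": 0},
    {"claw": 1, "x": -0.99, "y": -0.44, "z": 0, "wx": 0, "wy": 0, "wz": 0},
    {"claw": 1, "x": -0.99, "y": -0.44, "z": 0, "wx": 0, "wy": 0, "wz": 0},
    {"claw": 1, "x": -0.99, "y": -0.44, "z": 0, "wx": 0, "wy": 0, "wz": 0},
    {"claw": 1, "x": -0.97, "y": -0.44, "z": 0, "wx": 0, "wy": 0, "wz": 0},
  ],
)

```text
time: 36.02
ee_pos: [0.4445, -0.3223, 0.1984]
ee_rot: [[0.0, 1.0, -0.001], [1.0, -0.0, 0.001], [0.001, -0.001, -1.0]]
wrist_force: [0.3, 0.2, -0.1]
width: 0.0003
```

Call:
jog_arm(
  targets=[
    {"claw": 1, "x": 0, "y": 0, "z": 0, "wx": 0, "wy": 0, "wz": 1},
    {"claw": 1, "x": 0, "y": 0, "z": 0, "wx": 0, "wy": 0, "wz": 1},
    {"claw": 1, "x": 0, "y": 0, "z": 0, "wx": 0, "wy": 0, "wz": 1},
    {"claw": 1, "x": 0, "y": 0, "z": 0, "wx": 0, "wy": 0, "wz": 1},
    {"claw": 1, "x": 0, "y": 0, "z": 0, "wx": 0, "wy": 0, "wz": 1},
    {"claw": 1, "x": 0, "y": 0, "z": 0, "wx": 0, "wy": 0, "wz": 1},
    {"claw": 1, "x": 0, "y": 0, "z": 0, "wx": 0, "wy": 0, "wz": 1},
    {"claw": 1, "x": 0, "y": 0, "z": 0, "wx": 0, "wy": 0, "wz": 1},
    {"claw": 1, "x": 0, "y": 0, "z": 0, "wx": 0, "wy": 0, "wz": 1},
    {"claw": 1, "x": 0, "y": 0, "z": 0, "wx": 0, "wy": 0, "wz": 1},
    {"claw": 1, "x": 0, "y": 0, "z": 0, "wx": 0, "wy": 0, "wz": 1},
    {"claw": 1, "x": 0, "y": 0, "z": 0, "wx": 0, "wy": 0, "wz": 1},
  ],
)

```text
time: 37.52
ee_pos: [0.4449, -0.3215, 0.1983]
ee_rot: [[0.868, 0.497, -0.001], [0.497, -0.868, 0.001], [-0.001, -0.002, -1.0]]
wrist_force: [0.0, -0.5, -0.7]
width: -0.0001
```

Run:
```python
from meas import *
save('side','side9');  save('top','top9'); teas('9')
go(.4457,-.3218,.118,30)
```

```text
top tea px [156.4 182.3] 401 z 0.0373 ctr [563.8 631.3] size [149.3 315.4] rect ang -45.5 pca -55.2
top tea px [316.9 183.7] 937 z 0.0474 ctr [576.9  37.7] size [288.3 279.7] rect ang 0.3 pca 70.4
top tea px [302.1 183.6] 461 z 0.0665 ctr [577.7 100. ] size [98.6 49.6] rect ang 0.6 pca -0.2
top tea px [337.4 183.6] 442 z 0.0666 ctr [580.1 -26.7] size [ 49.7 101.3] rect ang -0.2 pca -0.7
side tea px [320.2 232.6] 779 z 0.0339 ctr [454.4  -4.3] size [142.6 319.6] rect ang -57.9 pca -67.1
side tea px [345.4 213.6] 273 z 0.0653 ctr [547.4 -22.2] size [55.6 39.4] rect ang 67.7 pca 61.8
t 37.62 tcp [ 0.445  -0.3215  0.1985] yaw 29.92 tilt [-1.2e-03  9.0e-04 -1.0e+00] F [ 0.2 -0.4 -0.3] w 0.0002
tool units [0.02 0.03 3.22]
wz units -0.016224548801929473
```

View pics/side9.png

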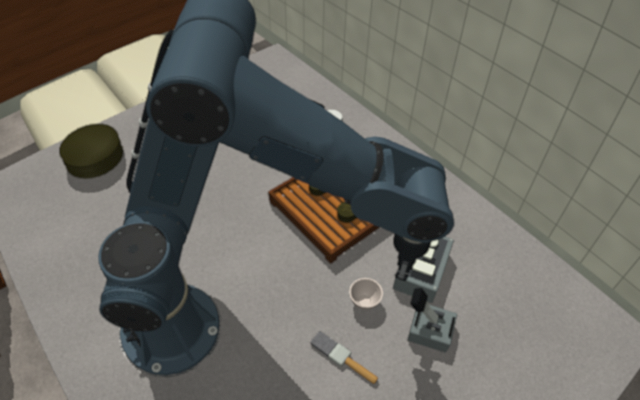

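Call:
jog_arm(
  targets=[
    {"claw": 1, "x": 0, "y": 0, "z": 0.8, "wx": 0, "wy": 0, "wz": 0},
    {"claw": 1, "x": 0, "y": 0, "z": 0.8, "wx": 0, "wy": 0, "wz": 0},
    {"claw": 1, "x": 0, "y": 0, "z": 0.8, "wx": 0, "wy": 0, "wz": 0},
    {"claw": 1, "x": 0, "y": 0, "z": 0.8, "wx": 0, "wy": 0, "wz": 0},
    {"claw": 1, "x": 0, "y": 0, "z": 0, "wx": 0, "wy": 0, "wz": 0},
    {"claw": 1, "x": 0, "y": 0.3, "z": 0, "wx": 0, "wy": 0, "wz": 0},
    {"claw": 1, "x": 0, "y": 0.3, "z": 0, "wx": 0, "wy": 0, "wz": 0},
    {"claw": 1, "x": 0, "y": 0.3, "z": 0, "wx": 0, "wy": 0, "wz": 0},
    {"claw": 1, "x": 0, "y": 0.3, "z": 0, "wx": 0, "wy": 0, "wz": 0},
    {"claw": 1, "x": 0, "y": 0.3, "z": 0, "wx": 0, "wy": 0, "wz": 0},
  ],
)

```text
time: 38.88
ee_pos: [0.4644, -0.3547, 0.1194]
ee_rot: [[0.866, 0.5, 0.0], [0.5, -0.866, -0.0], [0.0, 0.0, -1.0]]
wrist_force: [-1.5, 1.6, 1.2]
width: -0.0001
```

Call:
jog_arm(
  targets=[
    {"claw": 1, "x": 0, "y": 0.3, "z": 0, "wx": 0, "wy": 0, "wz": 0},
    {"claw": 1, "x": 0, "y": 0.3, "z": 0, "wx": 0, "wy": 0, "wz": 0},
    {"claw": 1, "x": 0, "y": 0.3, "z": 0, "wx": 0, "wy": 0, "wz": 0},
    {"claw": 1, "x": 0, "y": 0.3, "z": 0, "wx": 0, "wy": 0, "wz": 0},
    {"claw": 1, "x": 0, "y": 0.3, "z": 0, "wx": 0, "wy": 0, "wz": 0},
    {"claw": 1, "x": 0, "y": 0.3, "z": 0, "wx": 0, "wy": 0, "wz": 0},
    {"claw": 1, "x": 0, "y": 0.3, "z": 0, "wx": 0, "wy": 0, "wz": 0},
    {"claw": 1, "x": 0, "y": 0.3, "z": 0, "wx": 0, "wy": 0, "wz": 0},
    {"claw": 1, "x": 0, "y": 0.3, "z": 0, "wx": 0, "wy": 0, "wz": 0},
    {"claw": 1, "x": 0, "y": 0, "z": 0, "wx": 0, "wy": 0, "wz": 0},
  ],
)

```text
time: 40.12
ee_pos: [0.4979, -0.4131, 0.119]
ee_rot: [[0.866, 0.499, -0.0], [0.499, -0.866, 0.0], [-0.0, -0.0, -1.0]]
wrist_force: [0.7, 0.3, -0.8]
width: 0.0
```

Call:
jog_arm(
  targets=[
    {"claw": 1, "x": 0, "y": -0.2, "z": -1, "wx": 0, "wy": 0, "wz": 0},
    {"claw": 1, "x": 0, "y": -0.2, "z": -1, "wx": 0, "wy": 0, "wz": 0},
    {"claw": 1, "x": 0, "y": 0, "z": -1, "wx": 0, "wy": 0, "wz": 0},
    {"claw": 1, "x": 0, "y": 0, "z": -1, "wx": 0, "wy": 0, "wz": 0},
    {"claw": 1, "x": 0, "y": 0, "z": 0, "wx": 0, "wy": 0, "wz": 0},
    {"claw": 1, "x": 0, "y": 0, "z": 0, "wx": 0, "wy": 0, "wz": 0},
  ],
)

```text
time: 40.88
ee_pos: [0.4925, -0.4037, 0.2182]
ee_rot: [[0.866, 0.5, -0.001], [0.5, -0.866, 0.001], [-0.0, -0.001, -1.0]]
wrist_force: [-0.1, 0.2, -1.0]
width: 0.0003
```

Run:
```python
from meas import *
save('side','side10');  save('top','top10'); teas('10'); keys('10')
go(.569,-.292,.098,30)
```

```text
top tea px [156.4 182.1] 385 z 0.0375 ctr [563.4 631.6] size [149.3 315.9] rect ang -45.7 pca -54.4
top tea px [315.4 182.2] 862 z 0.0477 ctr [576.8  37.4] size [288.2 280.1] rect ang 0.3 pca -73.0
top tea px [301.8 183.5] 444 z 0.0665 ctr [578.3 100.1] size [98.7 49.7] rect ang 0.5 pca 0.8
top tea px [337.3 183.6] 441 z 0.0673 ctr [578.6 -26.7] size [49.6 98.5] rect ang -0.1 pca -0.1
side tea px [317.2 189.5] 185 z 0.0615 ctr [540.7  89.9] size [29.9 48.3] rect ang -50.9 pca -53.1
side tea px [329.6 230.9] 894 z 0.0336 ctr [484.9 -27.7] size [180.6 363.5] rect ang -47.7 pca -47.4
side tea px [351.5 210.2] 535 z 0.0658 ctr [570.1 -27.9] size [87.8 54. ] rect ang 4.9 pca -5.3
top key px [400.  161.2] 63 z 0.0781 [ 653.3 -248.8] [27.  30.1] 56.3 mean [ 0.6537 -0.2485  0.0782] ray@z [ 0.6531 -0.2481  0.0781]
top key px [407.3 172.3] 67 z 0.0878 [ 611.3 -270.2] [26.3 29.1] 24.2 mean [ 0.6112 -0.2698  0.0878] ray@z [ 0.611  -0.2701  0.0878]
top key px [413.7 184.1] 144 z 0.0878 [ 568.8 -290.8] [27.9 59.1] 26.9 mean [ 0.5689 -0.2909  0.0877] ray@z [ 0.569  -0.2909  0.0878]
side key px [430.6 241.1] 96 z 0.0784 [ 648.7 -251.3] [28.2 33.6] 29.1 mean [ 0.6502 -0.2501  0.0785] ray@z [ 0.6498 -0.2502  0.0784]
side key px [426.7 251.7] 119 z 0.0889 [ 610.7 -270.5] [32.1 30.6] 32.1 mean [ 0.6101 -0.2703  0.0888] ray@z [ 0.6101 -0.2705  0.0889]
side key px [421.8 266.2] 255 z 0.0889 [ 569.  -292.6] [32.7 61.7] 25.2 mean [ 0.5682 -0.2928  0.089 ] ray@z [ 0.5682 -0.2929  0.0889]
t 40.98 tcp [ 0.4925 -0.4037  0.218 ] yaw 29.98 tilt [-0.0014  0.0014 -1.    ] F [-0.9 -0.7 -0.7] w -0.0002
tool units [ 4.89 -2.33  4.8 ]
wz units -0.004757518908556335
```

View pics/side10.png

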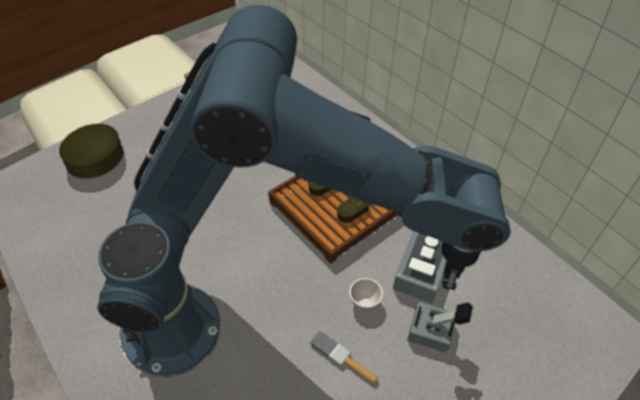

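The isolator is ON (grip at 462,313), STOP is latched and the tablets are in place. Press DRYING.

Call:
jog_arm(
  targets=[
    {"claw": 1, "x": 0.98, "y": -0.47, "z": 0, "wx": 0, "wy": 0, "wz": 0},
    {"claw": 1, "x": 0.98, "y": -0.47, "z": 0, "wx": 0, "wy": 0, "wz": 0},
    {"claw": 1, "x": 0.98, "y": -0.47, "z": 0, "wx": 0, "wy": 0, "wz": 0},
    {"claw": 1, "x": 0.98, "y": -0.47, "z": 0, "wx": 0, "wy": 0, "wz": 0},
    {"claw": 1, "x": 0.97, "y": -0.45, "z": 0, "wx": 0, "wy": 0, "wz": 0},
    {"claw": 1, "x": 0, "y": 0, "z": 1, "wx": 0, "wy": 0, "wz": 0},
    {"claw": 1, "x": 0, "y": 0, "z": 1, "wx": 0, "wy": 0, "wz": 0},
    {"claw": 1, "x": 0, "y": 0, "z": 1, "wx": 0, "wy": 0, "wz": 0},
    {"claw": 1, "x": 0, "y": 0, "z": 1, "wx": 0, "wy": 0, "wz": 0},
    {"claw": 1, "x": 0, "y": 0, "z": 0.7, "wx": 0, "wy": 0, "wz": 0},
    {"claw": 1, "x": 0, "y": 0, "z": 0, "wx": 0, "wy": 0, "wz": 0},
    {"claw": 1, "x": 0, "y": 0, "z": 0, "wx": 0, "wy": 0, "wz": 0},
  ],
)

```text
time: 42.48
ee_pos: [0.57, -0.2928, 0.1026]
ee_rot: [[0.866, 0.5, 0.001], [0.5, -0.866, -0.001], [0.0, 0.001, -1.0]]
wrist_force: [1.0, -1.3, 1.4]
width: 0.0001
```

Call:
jog_arm(
  targets=[
    {"claw": 1, "x": 0, "y": 0, "z": 0.08, "wx": 0, "wy": 0, "wz": 0},
    {"claw": 1, "x": 0, "y": 0, "z": 0.08, "wx": 0, "wy": 0, "wz": 0},
    {"claw": 1, "x": 0, "y": 0, "z": 0.08, "wx": 0, "wy": 0, "wz": 0},
    {"claw": 1, "x": 0, "y": 0, "z": 0.08, "wx": 0, "wy": 0, "wz": 0},
    {"claw": 1, "x": 0, "y": 0, "z": 0.08, "wx": 0, "wy": 0, "wz": 0},
    {"claw": 1, "x": 0, "y": 0, "z": 0.08, "wx": 0, "wy": 0, "wz": 0},
    {"claw": 1, "x": 0, "y": 0, "z": 0.08, "wx": 0, "wy": 0, "wz": 0},
  ],
)

```text
time: 43.35
ee_pos: [0.5696, -0.2925, 0.0877]
ee_rot: [[0.866, 0.5, 0.0], [0.5, -0.866, -0.0], [0.0, 0.0, -1.0]]
wrist_force: [-1.5, 0.3, 1.8]
width: -0.0001
```

Need about 12.7 mm more: six rows of 0.08, then a pair of 0.04.

Call:
jog_arm(
  targets=[
    {"claw": 1, "x": 0, "y": 0, "z": 0.08, "wx": 0, "wy": 0, "wz": 0},
    {"claw": 1, "x": 0, "y": 0, "z": 0.08, "wx": 0, "wy": 0, "wz": 0},
    {"claw": 1, "x": 0, "y": 0, "z": 0.08, "wx": 0, "wy": 0, "wz": 0},
    {"claw": 1, "x": 0, "y": 0, "z": 0.08, "wx": 0, "wy": 0, "wz": 0},
    {"claw": 1, "x": 0, "y": 0, "z": 0.08, "wx": 0, "wy": 0, "wz": 0},
    {"claw": 1, "x": 0, "y": 0, "z": 0.06, "wx": 0, "wy": 0, "wz": 0},
  ],
)

```text
time: 44.1
ee_pos: [0.5696, -0.2925, 0.0761]
ee_rot: [[0.866, 0.5, -0.0], [0.5, -0.866, 0.0], [-0.0, -0.0, -1.0]]
wrist_force: [0.8, -0.8, 1.5]
width: 0.0001
```

Call:
jog_arm(
  targets=[
    {"claw": 1, "x": 0, "y": 0, "z": 0.04, "wx": 0, "wy": 0, "wz": 0},
  ],
)

```text
time: 44.22
ee_pos: [0.5696, -0.2926, 0.0752]
ee_rot: [[0.866, 0.5, -0.0], [0.5, -0.866, -0.0], [-0.0, 0.0, -1.0]]
wrist_force: [-0.4, 0.0, 0.4]
width: -0.0001
```

Call:
jog_arm(
  targets=[
    {"claw": 1, "x": 0, "y": 0, "z": 0.04, "wx": 0, "wy": 0, "wz": 0},
  ],
)

```text
time: 44.35
ee_pos: [0.5697, -0.2926, 0.0749]
ee_rot: [[0.866, 0.5, 0.0], [0.5, -0.866, -0.0], [0.0, 0.0, -1.0]]
wrist_force: [-4.5, 2.4, 12.2]
width: 0.0002
```

Bottom reached (12 N). Raise and check.

Call:
jog_arm(
  targets=[
    {"claw": 1, "x": 0, "y": 0, "z": -0.1, "wx": 0, "wy": 0, "wz": 0},
    {"claw": 1, "x": 0, "y": 0, "z": -0.1, "wx": 0, "wy": 0, "wz": 0},
    {"claw": 1, "x": 0, "y": 0, "z": -0.2, "wx": 0, "wy": 0, "wz": 0},
    {"claw": 1, "x": 0, "y": 0, "z": -1, "wx": 0, "wy": 0, "wz": 0},
    {"claw": 1, "x": 0, "y": 0, "z": -1, "wx": 0, "wy": 0, "wz": 0},
    {"claw": 1, "x": 0, "y": 0, "z": -1, "wx": 0, "wy": 0, "wz": 0},
    {"claw": 1, "x": 0, "y": 0, "z": -1, "wx": 0, "wy": 0, "wz": 0},
    {"claw": 1, "x": 0, "y": 0, "z": -1, "wx": 0, "wy": 0, "wz": 0},
    {"claw": 1, "x": 0, "y": 0, "z": 0, "wx": 0, "wy": 0, "wz": 0},
    {"claw": 1, "x": 0, "y": 0, "z": 0, "wx": 0, "wy": 0, "wz": 0},
    {"claw": 1, "x": 0, "y": 0, "z": 0, "wx": 0, "wy": 0, "wz": 0},
  ],
)

```text
time: 45.72
ee_pos: [0.5692, -0.2923, 0.2081]
ee_rot: [[0.866, 0.5, -0.002], [0.5, -0.866, 0.001], [-0.001, -0.002, -1.0]]
wrist_force: [0.1, -0.6, -0.0]
width: -0.0001
```

Run:
```python
from meas import *
save('side','side11');  save('top','top11'); teas('11'); keys('11')
go(.569,-.292,.2,30)
```

```text
top tea px [157.1 182.2] 390 z 0.0368 ctr [562.9 633.1] size [149.9 313.5] rect ang -45.6 pca -54.5
top tea px [318.  174.2] 704 z 0.0475 ctr [577.4  38.2] size [281.4 285.3] rect ang -0.6 pca 77.8
top tea px [301.9 183.5] 453 z 0.0666 ctr [577.8 100.1] size [99.1 49.6] rect ang 0.4 pca 0.3
top tea px [337.1 183.2] 430 z 0.0668 ctr [578.7 -26.6] size [49.9 97.5] rect ang -0.7 pca -1.0
side tea px [304.2 173.9] 164 z 0.0438 ctr [564.  168.9] size [233.5   8.2] rect ang 0.7 pca 0.5
side tea px [324.2 182.8] 530 z 0.0659 ctr [576.3  99. ] size [101.8  53.5] rect ang 2.2 pca 3.7
side tea px [334.8 229.3] 968 z 0.0339 ctr [507.9 -37.2] size [199.7 395.3] rect ang -42.8 pca -43.7
side tea px [352.8 208.8] 611 z 0.0665 ctr [577.3 -25.9] size [ 53.9 102.2] rect ang -0.3 pca 0.9
top key px [400.8 160.8] 66 z 0.0881 [ 652.8 -248.6] [27.8 28.9] 60.8 mean [ 0.6527 -0.2493  0.0881] ray@z [ 0.6522 -0.2487  0.0881]
top key px [405.8 171.4] 38 z 0.0883 [ 614.9 -264. ] [15.1 31.4] 61.7 mean [ 0.6132 -0.2657  0.0884] ray@z [ 0.614  -0.265   0.0883]
side key px [432.7 240.5] 49 z 0.0897 [ 648.  -255.9] [17.  32.1] 65.7 mean [ 0.6477 -0.2562  0.0895] ray@z [ 0.6477 -0.2567  0.0897]
side key px [426.7 251.8] 122 z 0.0895 [ 610.5 -270.4] [31.6 30.4] 28.2 mean [ 0.6099 -0.2705  0.0894] ray@z [ 0.6096 -0.2708  0.0895]
side key px [421.  268.5] 255 z 0.0779 [ 568.4 -293. ] [32.1 61.3] 27.5 mean [ 0.5687 -0.2929  0.078 ] ray@z [ 0.5684 -0.2926  0.0779]
t 45.83 tcp [ 0.5694 -0.2924  0.2084] yaw 29.98 tilt [-1.1e-03  6.0e-04 -1.0e+00] F [ 0.  -0.2 -0.2] w 0.0001
tool units [-0.   -0.02  0.34]
wz units -0.0043440437269765654
```

View pics/side11.png

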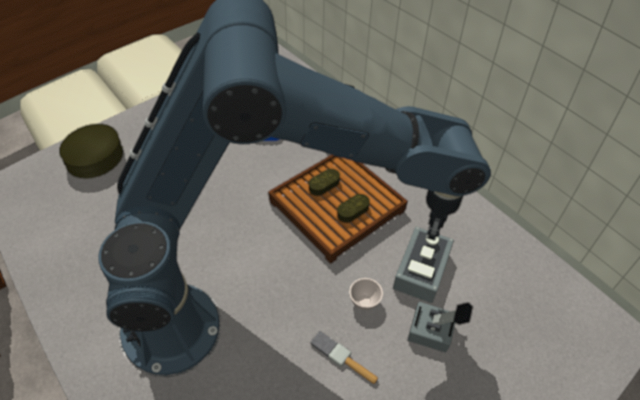

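View pics/top11.png

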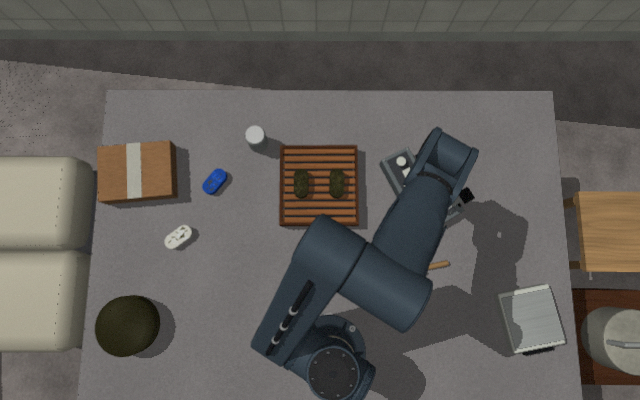

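DRYING is latched (78 mm), STOP and AIRING are up (89 mm), the handle is ON at (463,312), and both tablets are flat on the slats at (302,184) and (337,183). Caddy, bowl and brush have not moved.

```bash
python3 -c "
from rig import env
print(env.job_done())"
```

```text
the job is handed in; nothing more can be done
None
```

The whole sequence is done and handed in at about 46 s of the 210 s allowed; no verdict was reported.

- **Sequence:** I pressed STOP so it latched and AIRING popped up, then threw the isolator OFF. Both tablets went onto the slats, and only then did I throw the isolator back ON and press DRYING.
- **Tablets:** only two dark tablets were present. One was knocked a few centimetres aside before I picked it up, so I measured it again and took it from its new place. The blue and white look-alikes were left alone.
- **Last checks on the keys:** the DRYING top is at 78 mm, about 11 mm down. STOP and AIRING are at about 89 mm, which is up.
- **Last checks on the tablets:** both lie flat with tops at about 66 mm (expected 68). Their centres are about 126 mm apart across 52 mm wide tablets, well inside the rails.
- **Last checks on the rest:** the handle leans to ON. I judged the handle, caddy, bowl and brush from the pictures rather than measuring them; none of the bystanders looked moved.

No check failed. The two cameras agreed to about 2 mm, except on STOP and AIRING, which the arm partly hid.

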